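Scoop one battery cell into the cradle and bring it under the probe

ROBOT

A 6-joint arm with a two-finger parallel gripper is mounted at the origin on a cart in front of the work surface, level with it; the furniture and walls round the work are solid. World frame = base frame: x ahead of the robot, y to its left, z up, the work surface at z = 0. Lengths are in m, angles in rad, forces in N, time in s.
With the tool pointing down it reaches from about 0.375 to 0.975 m from the base axis. Payload 3.8 kg.
Tool frame: the origin (TCP) lies midway between the tips of the shut fingers; the grasp point (between the pads) lies 19 mm behind it; z points along the fingers, y is the line along which they close (so a half turn about z gives the same grasp; the last joint's range is limited). The gripper opens to 85 mm and grips with 20 to 120 N. Pads are 22 mm wide; open, the fingers measure 114 mm over their backs; the gripper's body (76 mm by 85 mm) begins 54 mm behind the grasp point. The pads swing forward as they close: fully open they stand 13 mm farther back than shut.
Start: joints at [1.129, 0.264, 1.604, -0, 1.274, -0.037], TCP at [0.266, 0.62, 0.231] pointing down, gripper open.
Joint ranges: [-2.63, 2.63], [-0.94, 2.18], [0.31, 2.57], [-1.31, 4.45], [0, 2.66], [-2.55, 2.55]. Speed limits (rad/s): [2.57, 2.57, 3.14, 3.14, 3.14, 3.14].

INTERFACE

Orientations are given as a rotation vector (axis times angle).
In Python, from workcell import bot gives the robot as it stands.
- The arm moves only by the tool step_arm, never from a script. Its argument "motion" is a list of rows, each a list of 5 numbers: the finger opening in cm, from 0 to 8.54, then the shift along the tool's x, y, z in cm, then the turn about the tool's z in degrees. In form: [[claw, dx, dy, dz, twist], ...]. A call has 1 to 20 rows; each row is the pose to reach, as a shift and turn from the pose commanded when the call began, along the tool's axes at that moment; what a row does not reach only later rows make up. A row lasts 1/10 s, in which the tool goes at most 50 mm and 8.59 degrees, less where a joint would pass 70% of its speed; a pose out of reach is approached as far as the arm can. A call with a gripper value outside its range is refused whole. The fingers move at their own pace and stop on an object; "force" is the grip in N (left out, the last holds). Time passes only in rows, so rows that repeat a pose let the fingers close. It gives the time, the measured TCP pose, the force, the opening and the grip force at its end, in the units of the state.
- bot.read_state(): the state, without advancing time (a new reading comes with each control period).
- bot.read_camera(name): name is "scene" or "top"; returns (picture, depth): 420x560x3 uint8, red, green, blue; 420x560 float32, m along the optical axis (not along the pixel's ray), 0 where there is no reading.
- bot.calibration(name): a dict with "mtx" (3x3 intrinsics, pixels), "origin" and "orientation" of the camera in the world. Camera axes: x right, y up, looking along -z (the intrinsics and any distortion apply to the point x, -y, -z); pixel columns grow to the right and rows downward; lengths in m; the calibration is good to about 2 mm. A picture is of the moment at which its call begins. calibration takes no time and is no camera call.
- bot.finish_job(): hands the job in; it is judged then, once.
The state is a dict: "time": time; "q": joint angles; "joint_vel": joint speeds; "joint_torque": joint torques, N m; "tool_pos": TCP position; "tcp_rot": TCP orientation; "wrist_force": force on the tool from outside, world axes, zero at the start; "torque": the same for the moment, N m; "width": opening from 0.0 (shut) to 1.0 (fully open); "grip_force": force on a finger pad.
Only numpy, scipy, OpenCV 4.12 (cv2) and the standard library are available. Lean on these libraries where they do the work, as an engineer would, in place of code of your own. Each camera call takes 0.05 s, during which the arm holds its last target. There are 200 camera calls.

TASK

Pick up the orange scoop by its black grip bar, scoop just the front blue cell out of the open-fronted grey tray with it and tip the cell into the white trough of the sliding carriage; leave the other two cells in the tray, do not touch any cell with the gripper, and never let a cell drop onto something from a height. Then set the scoop down flat on the bench, and push the carriage along until the red mark across the middle of its trough is right beneath the brass probe tip. Do not knock over or shift the flux tin and the glue bottle.

Things in the scene. Friction and masses are not known exactly. Their poses are not given: they have to be found in the camera images.
- feed_tray: Grey tray fixed to the bench, open at its -x side. Origin: centre, on the bench; x points from the open front to the stop wall, z up. Floor 3 mm thick (top at z=3), x=-45 to 55, y=-83 to 83 mm. Stop wall's inner face at x=50, 30 mm high. Side walls 22 mm high, inner faces at y=+-79, from x=-20 to 55 mm.
- cell_front: Front one of three smooth blue cells (cylinders 21 mm across, 70 mm long, 70 g, low friction, free to roll), lying parallel to the tray's y axis one behind the other against the stop wall. This one is nearest the open front, its axis 4 mm to the -x side of the tray's origin, up to 12 mm off the tray's middle line. Origin: the cell's centre; y is its long axis.
- cell_middle: The middle cell, same size and frame; it must stay in the tray.
- cell_back: The cell against the stop wall, same size and frame; it must stay in the tray.
- scoop: Loose orange scoop, 130 g, standing flat. Origin: on the flat underside, under the inner face of the pocket's back wall; x points to the nose, z up. 90 mm wide, pocket 84 mm wide inside, back wall 26 mm high, cheeks 17 mm high to x=18. Flat sole behind the wall to x=-112, 46 mm wide. Black grip bar above it along x, x=-118 to 6, 15 mm wide in y, z=46 to 70, on posts at x=-6 and -106.
- scoop_grip (a point): Middle of the black grip bar: scoop x=-56, y=0, z=58 mm. Scoop's axes.
- scoop_pocket (a point): Where the axis of a cell lying in the pocket is: scoop x=11, z=15 mm. Scoop's axes. The pocket holds one cell across it (along y). Its floor rises 15 degrees from the back wall to a ridge at x=14, z=5 mm: a cell stays in while the scoop is level and rolls out over the nose when the nose is lowered well past 15 degrees (40 does it surely).
- scoop_lip (a point): Middle of the front edge of the lip, at the underside: scoop x=24, z=0. Lip 1.5 mm thick; an entry ramp rises from it to the ridge 10 mm behind. Slid along the tray floor against the front cell, the lip runs under it and the cell, backed by the others and the stop wall, rolls over the ridge into the pocket at a few newtons. A full pocket takes no second cell.
- probe_stand: Grey stand fixed to the bench, with a slide along its y axis. Origin: centre of its underside; z up. Base plate 86 mm wide, 8 mm thick, y=-137 to 150, end blocks 16 mm high. At y=-50 a post (x=-65 to -43) carries an arm over the slide (22 mm wide, z=97 to 111, knob to 121) with the probe. The trough is loaded from the stand's -x side.
- probe_tip (a point): The fixed brass probe's downward tip, 58 mm above the bench; stand x=0, y=-50 mm.
- carriage (a joint): Position of the carriage along its slide, m, 0 to 0.14: grows as it moves to the stand's -y, toward the probe. The red mark is under the tip at 0.110. Friction about 2 N; it stays where it is left.
- cradle_mark (a point): On the carriage: middle of the white trough at the red mark, 34 mm above the bench, where the axis of a cell lying in the trough is. Stand's axes. The trough is a V along y, 94 mm long inside. From this point: V bottom 12 mm lower; near (-x) edge at x=-18, 3 mm lower, and end walls 2 mm lower; far fence at x=16, its top 16 mm higher.
- push_plate (a point): Middle of the outer (+y) face of the black upright plate at the carriage's +y end, 58 mm above the bench, 86 mm to the +y side of cradle_mark. Plate 44 mm wide (x), 6 mm thick, 20 to 66 mm above the bench. Push it toward the stand's -y. Stand's axes.
- flux_tin: Loose green-lidded round tin, 52 mm across, 23 mm high; a bystander. Origin under its centre.
- glue_bottle: Loose small bottle, 33 mm across, 102 mm high; a bystander. Origin under its centre.

How it is judged:
By the outcome, as a careful person would: the job done as asked, in the order asked, and still so for the second after the job is handed in, with the robot touching nothing.
It also fails if it takes over 67 s, if anything falls off the work surface, if the arm or the gripper's body presses on something with over 40 N, if the wrist force passes 120 N, or if a joint passes its speed limit or range.

## Working session

There is one attempt and no reset: what is moved stays moved. The work goes in short steps, Python scripts to look and compute and a tool call to move; the robot and the scene stay as the last step left them, time stands still between calls to the robot, and variables do not carry over. Pictures are saved under pics/ and viewed, at most 10 in all, crops included, and the job is handed in when it is done.

Besides the shell and the picture viewer there is one more tool, called after "Call:" as a command line: name --pt "numbers of a row" for each row, then --argument value for the rest. step_arm: Moves the arm, as the interface text tells. Its arguments: {"type":"object","properties":{"motion":{"type":"array","items":{"type":"array","items":{"type":"number"}}},"force":{"type":"number"}},"required":["motion"]}

```bash
mkdir -p pics; ls
python3 - <<'E'
from workcell import bot
import cv2, numpy as np
s=bot.read_state(); print(s)
for n in("scene","top"):
    p,d=bot.read_camera(n); c=bot.calibration(n); print(n,c)
    np.savez(f"{n}0.npz",p=p,d=d)
    cv2.imwrite(f"pics/{n}0.png",p[:,:,::-1])
E
```

```text
pics
{'time': 0.0, 'q': array([ 1.12911220e+00,  2.64768314e-01,  1.60536562e+00,  1.98731868e-06,
        1.27370939e+00, -3.68859423e-02]), 'joint_vel': array([ 0.00167289,  0.00047566, -0.00057398, -0.00054756, -0.0004723 ,
        0.00031865]), 'joint_torque': array([ 1.85894874e-03, -5.15113091e+01, -3.67311716e+01, -1.33612247e-05,
        1.30291883e-02,  3.73048579e-06]), 'tool_pos': array([0.2655175 , 0.61979051, 0.22995634]), 'tcp_rot': array([-0.63141597, -3.07693737,  0.00343332]), 'wrist_force': array([-0.28868532, -0.53714779, -0.19752718]), 'torque': array([ 0.01938026,  0.07676198, -0.00710218]), 'grip_force': 0.0, 'width': 0.9981409430091828}
scene {'mtx': array([[423.41016939,   0.        , 279.76279845],
       [  0.        , 423.41016939, 210.15955206],
       [  0.        ,   0.        ,   1.        ]]), 'origin': array([ 0.00604555, -0.40955192,  0.86186263]), 'orientation': array([ 0.69780815, -0.2961581 , -0.80488516])}
top {'mtx': array([[439.31962873,   0.        , 270.67129835],
       [  0.        , 439.31962873, 207.71692597],
       [  0.        ,   0.        ,   1.        ]]), 'origin': array([0.33909517, 0.04593065, 1.03501503]), 'orientation': array([ 0.13222638, -0.1381402 , -1.55736185])}
```

View pics/scene0.png

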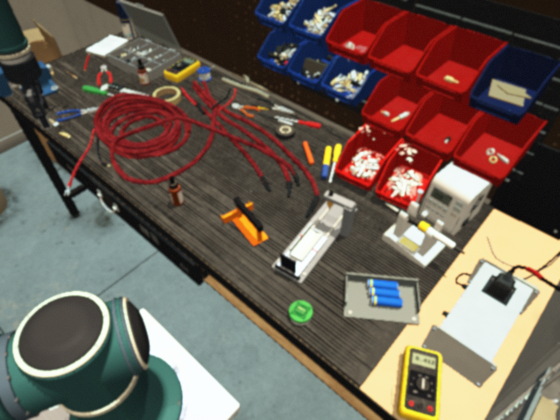

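View pics/top0.png

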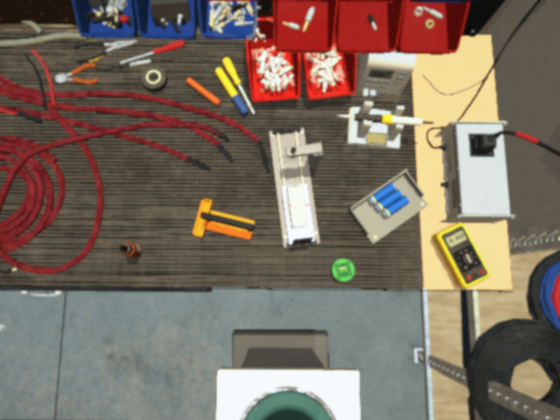

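The scene view shows scoop (245,222), stand (318,235), tray (382,297), tin (300,311) and bottle (176,190). In the top view, scoop's wide end is at (205,218), the stand runs from (287,132) to (300,245), and the tray is at (390,208).

```bash
cat > h.py <<'E'
import numpy as np, cv2
from scipy.spatial.transform import Rotation as R
from workcell import bot
C={n:bot.calibration(n) for n in("scene","top")}
def ray(n,uv):
    c=C[n];uv=np.atleast_2d(uv).astype(float);K=c["mtx"]
    d=np.c_[(uv[:,0]-K[0,2])/K[0,0],-(uv[:,1]-K[1,2])/K[1,1],-np.ones(len(uv))]
    return c["origin"],R.from_rotvec(c["orientation"]).apply(d)
def plane(n,uv,z):
    o,d=ray(n,uv);return o+d*((z-o[2])/d[:,2])[:,None]
def proj(n,P):
    c=C[n];K=c["mtx"];q=R.from_rotvec(c["orientation"]).inv().apply(np.atleast_2d(P)-c["origin"])
    return np.c_[K[0,2]+K[0,0]*q[:,0]/-q[:,2],K[1,2]-K[1,1]*q[:,1]/-q[:,2]]
def cloud(n,d):
    v,u=np.indices(d.shape);o,r=ray(n,np.c_[u.ravel(),v.ravel()])
    return (o+r*d.reshape(-1,1)).reshape(*d.shape,3)
E
python3 - <<'E'
from h import *
T=np.load("top0.npz");S=np.load("scene0.npz")
cv2.imwrite("pics/topc.png",cv2.resize(T["p"][115:285,185:435,::-1],None,fx=3.2,fy=3.2,interpolation=cv2.INTER_CUBIC))
cv2.imwrite("pics/scenec.png",cv2.resize(S["p"][180:330,205:430,::-1],None,fx=3.5,fy=3.5,interpolation=cv2.INTER_CUBIC))
for n,A in(("top",T),("scene",S)):
    hsv=cv2.cvtColor(A["p"],cv2.COLOR_RGB2HSV);pc=cloud(n,A["d"])
    roi=np.zeros(hsv.shape[:2],bool)
    if n=="top": roi[110:290,180:435]=1
    else: roi[160:340,150:435]=1
    for k,(lo,hi) in dict(orange=((8,150,120),(20,255,255)),blue=((98,130,80),(120,255,255)),green=((45,100,60),(80,255,255))).items():
        m=(cv2.inRange(hsv,lo,hi)>0)&roi
        N,l,st,ce=cv2.connectedComponentsWithStats(m.astype(np.uint8))
        for i in range(1,N):
            if st[i,4]>15:
                pts=pc[l==i];pts=pts[A["d"][l==i]>0]
                print(n,k,st[i],ce[i].round(1),np.median(pts,0).round(4), plane(n,ce[i],0.012)[0].round(4),np.percentile(pts[:,2],[2,50,98]).round(3))
E
```

```text
top orange [192 198  63  42 887] [219.4 224. ] [0.4715 0.1697 0.0033] [0.4773 0.1628 0.012 ] [-0.003  0.003  0.069]
top blue [241 110   5   4  17] [243.1 111.3] [0.7551 0.1125 0.0171] [0.757  0.1127 0.012 ] [0.012 0.017 0.02 ]
top blue [374 184  34  30 549] [390.6 198.4] [ 0.541  -0.2392  0.0214] [ 0.5425 -0.2417  0.012 ] [0.011 0.021 0.026]
top green [331 258  24  24 453] [342.7 269.7] [ 0.3726 -0.1236  0.0216] [ 0.3735 -0.1246  0.012 ] [-0.003  0.022  0.026]
scene orange [308 160   7   5  25] [310.8 161.5] [0.7812 0.1777 0.0109] [0.7805 0.1763 0.012 ] [-0.003  0.011  0.014]
scene orange [171 185   9   7  23] [175.8 188.9] [0.4129 0.348  0.0588] [0.4369 0.392  0.012 ] [0.055 0.059 0.061]
scene orange [245 201   9   9  56] [249.1 205.1] [0.5293 0.1834 0.0142] [0.5299 0.1899 0.012 ] [-0.004  0.014  0.065]
scene orange [220 208  49  38 598] [244.1 226.7] [0.4657 0.149  0.0028] [0.4662 0.1455 0.012 ] [-0.003  0.003  0.053]
scene blue [322 166   6  12  59] [324.4 171.2] [0.7675 0.1158 0.0171] [0.7733 0.1188 0.012 ] [0.013 0.017 0.02 ]
scene blue [373 279  29  28 614] [387.  292.8] [ 0.5376 -0.2434  0.0207] [ 0.5432 -0.2417  0.012 ] [0.013 0.021 0.025]
scene green [288 300  26  23 452] [300.4 311.1] [ 0.372  -0.1258  0.0212] [ 0.376  -0.1229  0.012 ] [-0.002  0.021  0.024]
```

View pics/topc.png

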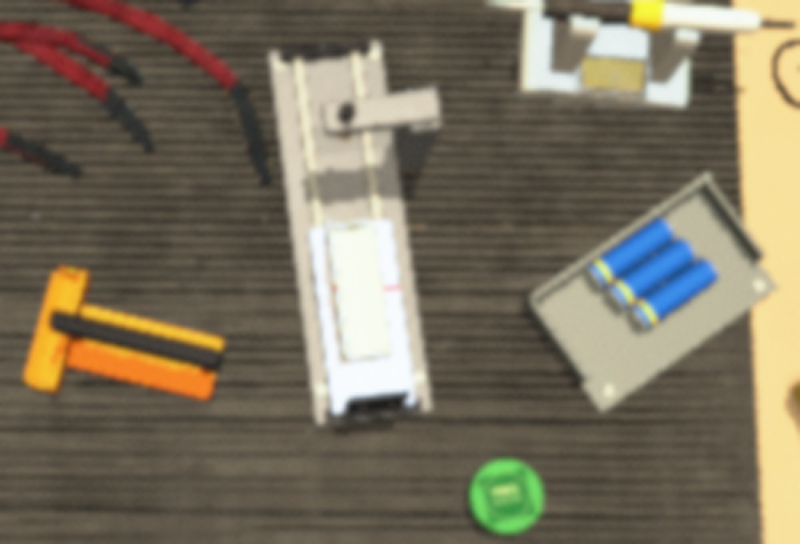

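View pics/scenec.png

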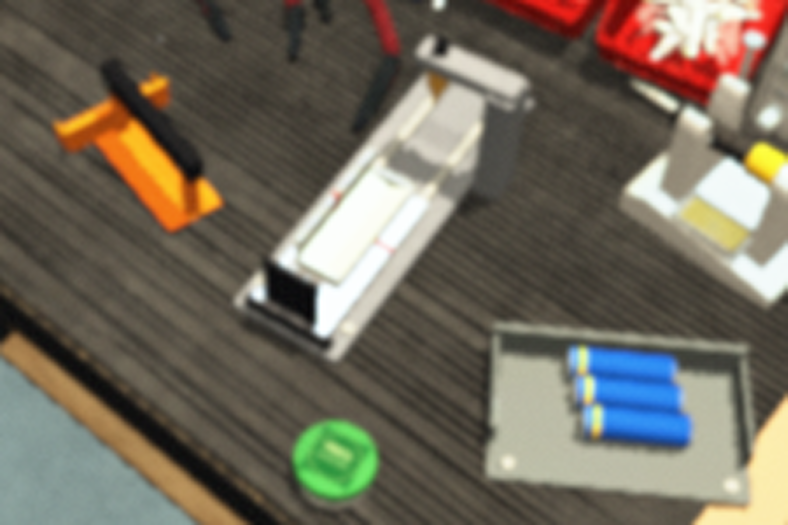

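The crops show these things:
- **Tray:** front edge runs (601,411)–(776,290) in the top crop, and its stop wall is upper-left. The front cell is at (680,292).
- **Carriage:** red mark ends are at (335,288) and (396,287), push plate near (375,405) and knob at (346,113).
- **Scoop:** nose faces left (world +y).

The tool can't tilt, so tipping has to come from the scoop turning in a light grip, with its lip against the far fence.

Run:
```python
from h import *
T=np.load("top0.npz");S=np.load("scene0.npz")
t=lambda u,v:(185+(u+.5)/3.2-.5,115+(v+.5)/3.2-.5)
s=lambda u,v:(205+(u+.5)/3.5-.5,180+(v+.5)/3.5-.5)
ang=lambda a,b:np.degrees(np.arctan2(b[1]-a[1],b[0]-a[0]))
def seg(name,n,a,b,z):
    P=plane(n,[a,b],z);print(name,n,P[:,:2].round(4).tolist(),"len",np.linalg.norm(P[1]-P[0]).round(4),"ang",ang(P[0],P[1]).round(2),"mid",P.mean(0)[:2].round(4))
seg("tray front","top",t(776,290),t(601,411),.003); seg("tray front","scene",s(745,499),s(487,478),.003)
seg("mark","top",t(396,287),t(335,288),.034); seg("mark","scene",s(378,243),s(336,195),.034)
seg("base L","top",t(318,422),t(270,55),.008);seg("base R","top",t(430,408),t(380,42),.016)
# knob two views
o1,d1=ray("top",t(346,113));o2,d2=ray("scene",s(441,46))
k=np.linalg.lstsq(np.c_[d1[0],-d2[0]],o2-o1,rcond=None)[0];print("knob",o1+k[0]*d1[0],o2+k[1]*d2[0])
# clouds by height
for n,A in(("top",T),("scene",S)):
    pc=cloud(n,A["d"]);ok=A["d"]>0;g=A["p"].astype(int)
    def sel(name,box,z,col=None):
        m=ok&(pc[...,0]>box[0])&(pc[...,0]<box[1])&(pc[...,1]>box[2])&(pc[...,1]<box[3])&(pc[...,2]>z[0])&(pc[...,2]<z[1])
        if col is not None:m&=col
        p=pc[m]; (c,sz,a)=cv2.minAreaRect((p[:,:2]*1000).astype(np.float32))
        l=cv2.fitLine((p[:,:2]*1000).astype(np.float32),cv2.DIST_HUBER,0,.01,.01).ravel()
        print(name,n,len(p),"rect",np.round(c,1),np.round(sz,1),"a",round(a,1),"med z",np.median(p[:,2]).round(4),"line ang",np.degrees(np.arctan2(l[1],l[0])).round(2),"c",l[2:].round(1))
    dark=g.max(2)<80
    sel("bar",(.40,.56,.08,.25),(.058,.085),dark)
    sel("stop",(.4,.7,-.4,-.1),(.025,.037),(g.max(2)-g.min(2))<40)
    sel("plate",(.36,.5,-.05,.1),(.055,.08))
    sel("arm",(.6,.75,-.1,.1),(.095,.13))
    hsv=cv2.cvtColor(A["p"],cv2.COLOR_RGB2HSV)
    sel("cells",(.4,.7,-.4,-.1),(.01,.04),cv2.inRange(hsv,(98,130,60),(120,255,255))>0)
    sel("fence",(.4,.7,-.05,.12),(.044,.056))
    sel("scooporange",(.40,.56,.08,.25),(-.01,.04),cv2.inRange(hsv,(8,150,100),(20,255,255))>0)
print(C["top"]["origin"])
```

```text
tray front top [[0.5283, -0.3312], [0.4366, -0.1975]] len 0.1621 ang 124.46 mid [ 0.4824 -0.2644]
tray front scene [[0.5295, -0.3301], [0.4342, -0.2005]] len 0.1609 ang 126.33 mid [ 0.4819 -0.2653]
mark top [[0.5222, -0.0444], [0.521, -0.0003]] len 0.0442 ang 91.51 mid [ 0.5216 -0.0223]
mark scene [[0.5144, -0.0449], [0.5278, 0.0045]] len 0.0512 ang 74.75 mid [ 0.5211 -0.0202]
base L top [[0.4261, 0.0108], [0.7063, 0.0485]] len 0.2827 ang 7.67 mid [0.5662 0.0297]
base R top [[0.4364, -0.0702], [0.7146, -0.035]] len 0.2805 ang 7.21 mid [ 0.5755 -0.0526]
knob [ 0.62749339 -0.00385221  0.1143672 ] [ 0.6287615  -0.00495992  0.11482434]
bar top 228 rect [476.1 138.7] [117.6  10.9] a 76.9 med z 0.0692 line ang 76.55 c [475.6 138.5]
stop top 801 rect [ 551.  -271.4] [259.5 296.8] a 89.4 med z 0.0301 line ang 40.3 c [ 541.6 -294.2]
plate top 125 rect [450.8  26.9] [153.   17.7] a 77.7 med z 0.0664 line ang 77.59 c [452.5  32.9]
arm top 421 rect [629.5 -28.4] [30.8 81.1] a 10.5 med z 0.1099 line ang -83.6 c [628.7 -28. ]
cells top 540 rect [ 541.4 -239.2] [67.6 54.1] a 44.5 med z 0.0214 line 
[... 266 characters left out ...]
 16.6] a 76.9 med z 0.0678 line ang 76.89 c [473.7 136.7]
stop scene 807 rect [ 550.6 -274.1] [256.9 296. ] a 88.8 med z 0.0304 line ang 39.12 c [ 512.2 -314.1]
plate scene 131 rect [448.9  25.7] [151.6  18.6] a 78.5 med z 0.0644 line ang 78.33 c [448.3  26.3]
arm scene 331 rect [625.8 -31. ] [29.7 81.7] a 12.6 med z 0.1084 line ang -82.33 c [624.7 -31.4]
cells scene 614 rect [ 541.  -240.7] [68.1 60. ] a 36.8 med z 0.0207 line ang 65.89 c [ 538.2 -243.2]
fence scene 119 rect [474.1  44.3] [140.2 145.4] a 21.8 med z 0.0486 line ang 10.36 c [503.2  -5.2]
scooporange scene 617 rect [485.4 153.6] [148.1 102.6] a 75.2 med z 0.0027 line ang 80.79 c [468.3 142.8]
[0.33909517 0.04593065 1.03501503]
```

Run:
```python
from h import *
T=np.load("top0.npz");S=np.load("scene0.npz")
t=lambda u,v:(185+(u+.5)/3.2-.5,115+(v+.5)/3.2-.5)
s=lambda u,v:(205+(u+.5)/3.5-.5,180+(v+.5)/3.5-.5)
e=np.array([np.cos(np.radians(35)),np.sin(np.radians(35))]);f=np.array([-e[1],e[0]])
# project cells onto tray-like axes (35 deg) at each view, z=12mm silhouettes / cloud
for n,A in(("top",T),("scene",S)):
    hsv=cv2.cvtColor(A["p"],cv2.COLOR_RGB2HSV);m=cv2.inRange(hsv,(98,130,60),(120,255,255))>0
    pc=cloud(n,A["d"]);m&=(A["d"]>0)&(abs(pc[...,0]-.54)<.07)&(abs(pc[...,1]+.24)<.07)
    # bright crest lines -> crest heights: high cloud points
    p=pc[m];b=p[:,:2]@f;a=p[:,:2]@e
    print(n,"blue b range",np.percentile(b,[1,50,99]).round(4),"a",np.percentile(a,[1,50,99]).round(4))
    # front boundary: min a per b-bin, fit line
    bins=np.arange(np.percentile(b,4)+.008,np.percentile(b,96)-.008,.003);q=[]
    for x in bins:
        k=abs(b-x)<.003;q.append((x,a[k].min(),a[k].max()))
    q=np.array(q)
    for j in(1,2):
        c=np.polyfit(q[:,0],q[:,j],1);print("  edge",j,"a mid",q[:,j].mean().round(4),"angle corr deg",-np.degrees(np.arctan(c[0])).round(2))
    for name,(u,v),(w,x),z in ([("wall outer",t(706,174),t(529,297),.03),("front",t(776,290),t(601,411),.003)] if n=="top" else [("wall outer",s(748,343),s(494,324),.03),("front",s(745,499),s(487,478),.003)]):
        P=plane(n,[(u,v),(w,x)],z)[:,:2];print("  ",name,"a",(P@e).round(4),"b",(P@f).round(4))
```

```text
top blue b range [-0.5346 -0.5063 -0.4784] a [0.2761 0.3058 0.3355]
  edge 1 a mid 0.276 angle corr deg 0.34
  edge 2 a mid 0.3357 angle corr deg -1.55
   wall outer a [0.3423 0.342 ] b [-0.5744 -0.412 ]
   front a [0.2428 0.2443] b [-0.5743 -0.4122]
scene blue b range [-0.5369 -0.5078 -0.479 ] a [0.2721 0.3001 0.3375]
  edge 1 a mid 0.2721 angle corr deg 0.28
  edge 2 a mid 0.3376 angle corr deg 1.78
   wall outer a [0.3435 0.3399] b [-0.5793 -0.4133]
   front a [0.2444 0.2407] b [-0.5741 -0.4132]
```

```bash
cat >> h.py <<'E'
def mv(x,y,z,head):
    "shift (cm) and twist (deg) in tool axes from now to a TCP at x,y,z with tool x along head (deg)"
    s=bot.read_state();M=R.from_rotvec(s["tcp_rot"]);d=M.inv().apply(np.array([x,y,z])-s["tool_pos"])*100
    X=M.as_matrix()[:,0];tw=-((head-np.degrees(np.arctan2(X[1],X[0]))+180)%360-180)
    print("t",round(s["time"],2),"pos",s["tool_pos"].round(4),"F",s["wrist_force"].round(2),"w",round(s["width"]*8.54,2),"grip",round(s["grip_force"],1),"tilt",np.degrees(np.arccos(-M.as_matrix()[2,2])).round(2))
    print("-> shift cm",d.round(2),"twist",round(tw,1))
E
python3 - <<'E'
from h import *
T=np.load("top0.npz");S=np.load("scene0.npz")
e=np.array([np.cos(np.radians(35)),np.sin(np.radians(35))]);f=np.array([-e[1],e[0]])
for n,A in(("top",T),("scene",S)):
    hsv=cv2.cvtColor(A["p"],cv2.COLOR_RGB2HSV);m=cv2.inRange(hsv,(98,130,60),(120,255,255))>0
    v,u=np.nonzero(m);P=plane(n,np.c_[u,v],.018)[:,:2];a=P@e;b=P@f
    for c in(.284,.305,.326):
        k=(abs(a-c)<.004)&(b>-.56)&(b<-.45);print(n,c,k.sum(),b[k].min().round(4),b[k].max().round(4))
mv(.476,.1387,.15,76.8);mv(.476,.1387,.039,76.8)
E
```

```text
top 0.284 75 -0.5382 -0.4863
top 0.305 75 -0.5334 -0.4813
top 0.326 74 -0.53 -0.4778
scene 0.284 75 -0.5386 -0.4852
scene 0.305 72 -0.5332 -0.4813
scene 0.326 70 -0.5323 -0.4773
t 0.1 pos [0.2656 0.6198 0.23  ] F [-0.58 -0.49  0.93] w 8.53 grip 0.0 tilt 0.12
-> shift cm [-38.29 -35.92   8.08] twist 80.0
t 0.1 pos [0.2656 0.6198 0.23  ] F [-0.58 -0.49  0.93] w 8.53 grip 0.0 tilt 0.12
-> shift cm [-38.29 -35.9   19.18] twist 80.0
```

Call:
step_arm --pt "8.54 -4 -4 0.5 8" --pt "8.54 -8 -7.5 1 16" --pt "8.54 -12 -11 2 24" --pt "8.54 -16 -15 3 32" --pt "8.54 -20 -19 4 40" --pt "8.54 -24 -22.5 5 48" --pt "8.54 -28 -26.2 6 56" --pt "8.54 -32 -30 7 64" --pt "8.54 -35.5 -33.3 8 72" --pt "8.54 -38.3 -35.9 8 80" --pt "8.54 -38.3 -35.9 8 80" --pt "8.54 -38.3 -35.9 8 80" --pt "8.54 -38.3 -35.9 10 80" --pt "8.54 -38.3 -35.9 12 80"

```text
time: 1.5
tool_pos: [0.477, 0.14, 0.1114]
tcp_rot: [2.462, 1.95, 0.003]
wrist_force: [1.1, 0.5, -1.1]
width: 0.997
grip_force: 0.0
```

```bash
python3 -c "
from h import *
mv(.476,.1387,.039,76.8)"
```

```text
t 1.5 pos [0.477  0.14   0.1114] F [ 1.08  0.51 -1.13] w 8.52 grip 0.0 tilt 0.1
-> shift cm [-0.16 -0.08  7.24] twist -0.0
```

Call:
step_arm --pt "8.54 -0.1 -0.1 2 0" --pt "8.54 -0.1 -0.1 4 0" --pt "8.54 -0.1 -0.1 6 0" --pt "8.54 -0.1 -0.1 7.2 0" --pt "8.54 -0.1 -0.1 7.2 0" --pt "5 -0.1 -0.1 7.2 0" --pt "3 -0.1 -0.1 7.2 0" --pt "1.0 -0.1 -0.1 7.2 0" --pt "1.0 -0.1 -0.1 7.2 0" --pt "1.0 -0.1 -0.1 7.2 0" --pt "1.0 -0.1 -0.1 7.2 0" --pt "1.0 -0.1 -0.1 7.2 0" --force 100

```text
time: 2.7
tool_pos: [0.4761, 0.139, 0.04]
tcp_rot: [2.461, 1.951, 0.002]
wrist_force: [0.1, -0.0, 3.5]
width: 0.157
grip_force: 97.7
```

Run:
```python
from h import *
mv(.476,.1387,.039,76.8)
p,d=bot.read_camera("scene");cv2.imwrite("pics/grip.png",cv2.resize(p[120:270,170:395,::-1],None,fx=3.5,fy=3.5,interpolation=cv2.INTER_CUBIC))
```

```text
t 2.7 pos [0.4761 0.139  0.04  ] F [ 0.09 -0.04  3.54] w 1.34 grip 97.7 tilt 0.08
-> shift cm [-0.03  0.    0.1 ] twist 0.0
```

View pics/grip.png

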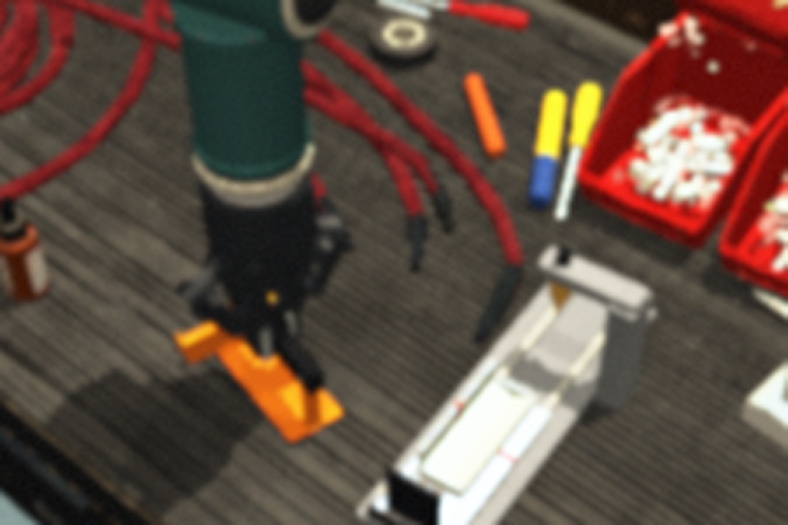

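The gripper holds the bar, and the scoop is flat at (260,370). Next I lift it and carry it to the tray.

```bash
python3 -c "
from h import *
mv(.4349,-.3108,.17,35)"
```

```text
t 2.75 pos [0.476 0.139 0.04 ] F [0.53 0.2  4.63] w 1.3 grip 97.9 tilt 0.08
-> shift cm [-44.72   6.28 -13.02] twist 41.8
```

Call:
step_arm --pt "1.0 0 0 -1 0" --pt "1.0 0 0 -3 0" --pt "1.0 0 0 -6 0" --pt "1.0 0 0 -9 0" --pt "1.0 0 0 -12 0" --pt "1.0 0 0 -13 0" --pt "1.0 0 0 -13 0" --force 110

```text
time: 3.45
tool_pos: [0.4762, 0.1391, 0.1708]
tcp_rot: [2.461, 1.951, 0.005]
wrist_force: [-0.4, 0.4, -2.0]
width: 0.161
grip_force: 107.4
```

```bash
python3 -c "
from h import *
mv(.4349,-.3108,.17,35)"
```

```text
t 3.45 pos [0.4762 0.1391 0.1708] F [-0.39  0.36 -2.03] w 1.38 grip 107.4 tilt 0.19
-> shift cm [-4.475e+01  6.250e+00  3.000e-02] twist 41.8
```

Call:
step_arm --pt "1.0 -1 0.1 0 1" --pt "1.0 -3 0.4 0 3" --pt "1.0 -6 0.8 0 6" --pt "1.0 -9 1.2 0 9" --pt "1.0 -12 1.7 0 12" --pt "1.0 -15 2.1 0 15" --pt "1.0 -18 2.5 0 18" --pt "1.0 -21 2.9 0 21" --pt "1.0 -24 3.3 0 24" --pt "1.0 -27 3.8 0 27" --pt "1.0 -30 4.2 0 30" --pt "1.0 -33 4.6 0 33" --pt "1.0 -36 5 0 36" --pt "1.0 -39 5.5 0 38" --pt "1.0 -42 5.9 0 40" --pt "1.0 -44 6.1 0 41" --pt "1.0 -44.7 6.2 0 41.8" --pt "1.0 -44.7 6.2 0 41.8" --pt "1.0 -44.7 6.2 0 41.8"

```text
time: 5.35
tool_pos: [0.4328, -0.3094, 0.168]
tcp_rot: [-2.994, -0.944, 0.002]
wrist_force: [0.3, 0.2, -1.5]
width: 0.154
grip_force: 107.4
```

Run:
```python
from h import *
mv(.4349,-.3108,.045,35)
p,d=bot.read_camera("top");cv2.imwrite("pics/pre.png",cv2.resize(p[130:300,300:500,::-1],None,fx=3.5,fy=3.5,interpolation=cv2.INTER_CUBIC))
pc=cloud("top",d);hsv=cv2.cvtColor(p,cv2.COLOR_RGB2HSV)
m=(cv2.inRange(hsv,(8,150,100),(20,255,255))>0)&(abs(pc[...,0]-.5)<.15)&(abs(pc[...,1]+.27)<.15)&(d>0)
q=pc[m];print(m.sum(),np.percentile(q[:,2],[5,25,50,75,95]).round(4))
e=np.array([.8192,.5736]);f=np.array([-.5736,.8192]);a=q[:,:2]@e;b=q[:,:2]@f
print("a",np.percentile(a,[1,50,99]).round(4),"b",np.percentile(b,[1,50,99]).round(4))
k=a>.18+.05;print("pocket b",b[k].min(),b[k].max())
```

```text
t 5.35 pos [ 0.4328 -0.3094  0.168 ] F [ 0.3   0.16 -1.49] w 1.32 grip 107.4 tilt 0.16
-> shift cm [ 0.09  0.27 12.3 ] twist 0.0
1254 [0.1266 0.1296 0.1311 0.1335 0.1804]
a [0.0963 0.2227 0.2579] b [-0.5437 -0.4942 -0.4389]
pocket b -0.5449288056833597 -0.4556784657910801
```

View pics/pre.png

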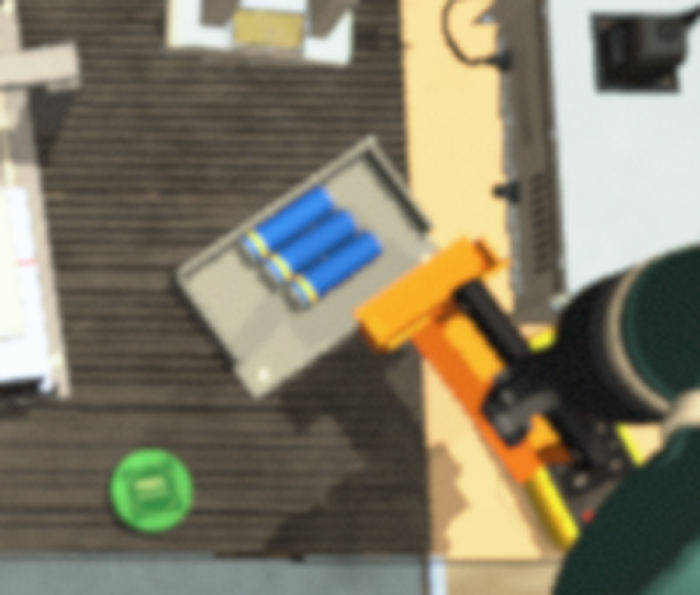

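The top view shows the scoop level, aimed at the tray, with its pocket at (430,295). The tail end is near the yellow multimeter at (560,500), so I'll check that clearance before lowering.

Run:
```python
from h import *
e=np.array([.8192,.5736]);f=np.array([-.5736,.8192])
for n in("top","scene"):
    A=np.load(n+"0.npz");pc=cloud(n,A["d"]);q=pc[(A["d"]>0)].reshape(-1,3)
    a=q[:,:2]@e;b=q[:,:2]@f
    for nm,lo,hi,w in(("sole",.10,.21,.025),("pocket",.19,.235,.047),("finger",.15,.21,.06)):
        k=(a>lo)&(a<hi)&(abs(b+.503)<w);print(n,nm,k.sum(),"z pct",np.percentile(q[k,2],[50,90,99]).round(4))
    k=(q[:,2]>.012)&(q[:,0]<.48)&(q[:,0]>.28)&(q[:,1]<-.28)&(q[:,1]>-.5)&(b<-.4)&(a<.23)
    print("high a",np.percentile(a[k],[0,50,99,100]).round(3),"b",np.percentile(b[k],[0,50,99,100]).round(3),"z",np.percentile(q[k,2],[50,99]))
mv(.4345,-.3115,.0445,35)
```

```text
top sole 992 z pct [-0.0054  0.0024  0.0259]
top pocket 717 z pct [-0.0007  0.0023  0.0044]
top finger 1347 z pct [-0.0008  0.0278  0.0338]
high a [0.036 0.109 0.177 0.181] b [-0.605 -0.555 -0.518 -0.516] z [0.03161114 0.04120616]
scene sole 1275 z pct [-0.0062  0.0012  0.0221]
scene pocket 905 z pct [-0.001   0.0019  0.0035]
scene finger 1503 z pct [-0.0011  0.0266  0.0336]
high a [0.036 0.096 0.17  0.178] b [-0.608 -0.558 -0.519 -0.516] z [0.03174142 0.04122085]
t 5.4 pos [ 0.4331 -0.3092  0.1683] F [-0.07 -0.2  -1.07] w 1.36 grip 107.4 tilt 0.12
-> shift cm [-0.02  0.29 12.38] twist 0.0
```

Run:
```python
from h import *
e=np.array([.8192,.5736]);f=np.array([-.5736,.8192])
for n in("top","scene"):
    A=np.load(n+"0.npz");pc=cloud(n,A["d"]);q=pc[(A["d"]>0)].reshape(-1,3)
    a=q[:,:2]@e;b=q[:,:2]@f;k=(q[:,2]>.010)&(b<-.45)&(b>-.62)&(a<.235)
    for lo in np.arange(.09,.22,.01):
        j=k&(a>=lo)&(a<lo+.01)&(q[:,1]<-.28)
        if j.sum(): i=np.argmax(b[j]);print(n,lo.round(2),j.sum(),"bmax",b[j].max().round(4),"z there",q[j][i,2].round(3),"zmax",q[j][:,2].max().round(3))
```

```text
top 0.09 154 bmax -0.5211 z there 0.017 zmax 0.044
top 0.1 152 bmax -0.5226 z there 0.013 zmax 0.046
top 0.11 151 bmax -0.524 z there 0.015 zmax 0.037
top 0.12 155 bmax -0.5266 z there 0.022 zmax 0.036
top 0.13 148 bmax -0.5281 z there 0.023 zmax 0.036
top 0.14 148 bmax -0.5306 z there 0.025 zmax 0.04
top 0.15 150 bmax -0.5313 z there 0.025 zmax 0.036
top 0.16 184 bmax -0.534 z there 0.011 zmax 0.1
top 0.17 183 bmax -0.5355 z there 0.024 zmax 0.099
top 0.18 113 bmax -0.5425 z there 0.01 zmax 0.1
top 0.19 167 bmax -0.5749 z there 0.062 zmax 0.099
top 0.2 119 bmax -0.5957 z there 0.092 zmax 0.096
top 0.21 107 bmax -0.6008 z there 0.085 zmax 0.096
scene 0.09 211 bmax -0.5227 z there 0.021 zmax 0.045
scene 0.1 183 bmax -0.5245 z there 0.014 zmax 0.043
scene 0.11 197 bmax -0.5258 z there 0.021 zmax 0.036
scene 0.12 196 bmax -0.5277 z there 0.025 zmax 0.037
scene 0.13 191 bmax -0.5299 z there 0.019 zmax 0.035
scene 0.14 186 bmax -0.5317 z there 0.022 zmax 0.036
scene 0.15 182 bmax -0.533 z there 0.019 zmax 0.038
scene 0.16 346 bmax -0.5355 z there 0.021 zmax 0.1
scene 0.17 269 bmax -0.5371 z there 0.026 zmax 0.099
scene 0.18 286 bmax -0.5783 z there 0.086 zmax 0.099
scene 0.19 113 bmax -0.576 z there 0.081 zmax 0.096
scene 0.2 46 bmax -0.5987 z there 0.094 zmax 0.096
scene 0.21 32 bmax -0.6065 z there 0.093 zmax 0.095
```

```bash
python3 -c "
from h import *
mv(.4409,-.3035,.0450,35)"
```

```text
t 5.4 pos [ 0.4331 -0.3092  0.1683] F [-0.07 -0.2  -1.07] w 1.36 grip 107.4 tilt 0.12
-> shift cm [ 0.97  0.   12.33] twist 0.0
```

Call:
step_arm --pt "1.0 0.4 0 1 0" --pt "1.0 0.9 0 3 0" --pt "1.0 0.9 0 5 0" --pt "1.0 0.9 0 7 0" --pt "1.0 0.9 0 9 0" --pt "1.0 0.9 0 10 0" --pt "1.0 0.9 0 10 0" --pt "1.0 0.9 0 10 0"

```text
time: 6.2
tool_pos: [0.4414, -0.3051, 0.0695]
tcp_rot: [2.996, 0.946, 0.0]
wrist_force: [0.3, -0.2, -0.9]
width: 0.153
grip_force: 107.4
```

```bash
python3 -c "
from h import *
mv(.4409,-.3035,.0430,35)"
```

```text
t 6.2 pos [ 0.4414 -0.3051  0.0695] F [ 0.32 -0.18 -0.9 ] w 1.31 grip 107.4 tilt 0.01
-> shift cm [ 0.05 -0.16  2.65] twist 0.0
```

Call:
step_arm --pt "1.0 0 -0.15 0.8 0" --pt "1.0 0 -0.15 1.6 0" --pt "1.0 0 -0.15 2.2 0" --pt "1.0 0 -0.15 2.5 0" --pt "1.0 0 -0.15 2.65 0" --pt "1.0 0 -0.15 2.65 0" --pt "1.0 0 -0.15 2.65 0"

```text
time: 6.9
tool_pos: [0.4404, -0.3042, 0.043]
tcp_rot: [2.996, 0.945, 0.001]
wrist_force: [-0.1, -0.3, -1.9]
width: 0.158
grip_force: 107.5
```

```bash
python3 -c "
from h import *
mv(.4409,-.3035,.0430,35)"
```

```text
t 6.9 pos [ 0.4404 -0.3042  0.043 ] F [-0.07 -0.28 -1.94] w 1.35 grip 107.5 tilt 0.03
-> shift cm [ 0.09 -0.03 -0.  ] twist -0.0
```

Call:
step_arm --pt "1.0 0 0 0.1 0" --pt "1.0 0 0 0.1 0" --pt "1.0 0 0 0.1 0"

```text
time: 7.2
tool_pos: [0.4404, -0.3045, 0.0426]
tcp_rot: [2.995, 0.945, 0.001]
wrist_force: [-2.7, 0.4, 6.2]
width: 0.153
grip_force: 108.6
```

Call:
step_arm --pt "1.0 0 0 0.1 0" --pt "1.0 0 0 0.1 0" --pt "1.0 0 0 0.1 0"

```text
time: 7.5
tool_pos: [0.4404, -0.3047, 0.0423]
tcp_rot: [2.995, 0.945, 0.0]
wrist_force: [-6.1, 0.8, 10.1]
width: 0.155
grip_force: 109.6
```

Call:
step_arm --pt "1.0 0.2 0 -0.1 0" --pt "1.0 0.5 0 -0.1 0" --pt "1.0 0.8 0 -0.1 0" --pt "1.0 1.1 0 -0.1 0" --pt "1.0 1.4 0 -0.1 0" --pt "1.0 1.6 0 -0.1 0" --pt "1.0 1.8 0 -0.1 0" --pt "1.0 2.0 0 -0.1 0" --pt "1.0 2.2 0 -0.1 0" --pt "1.0 2.4 0 -0.1 0" --pt "1.0 2.6 0 -0.1 0" --pt "1.0 2.6 0 -0.1 0"

```text
time: 8.7
tool_pos: [0.4621, -0.2904, 0.0428]
tcp_rot: [2.993, 0.945, 0.0]
wrist_force: [-3.1, -3.3, 8.0]
width: 0.158
grip_force: 108.8
```

Run:
```python
from h import *
mv(.218*.8192+.5015*.5736,.218*.5736-.5015*.8192,.0430,35)
p,d=bot.read_camera("scene");cv2.imwrite("pics/scoop1.png",cv2.resize(p[240:360,320:480,::-1],None,fx=4.8,fy=4.8,interpolation=cv2.INTER_CUBIC))
```

```text
t 8.7 pos [ 0.4621 -0.2904  0.0428] F [-3.13 -3.33  8.02] w 1.35 grip 108.8 tilt 0.14
-> shift cm [ 0.6  -0.14 -0.02] twist 0.0
```

View pics/scoop1.png

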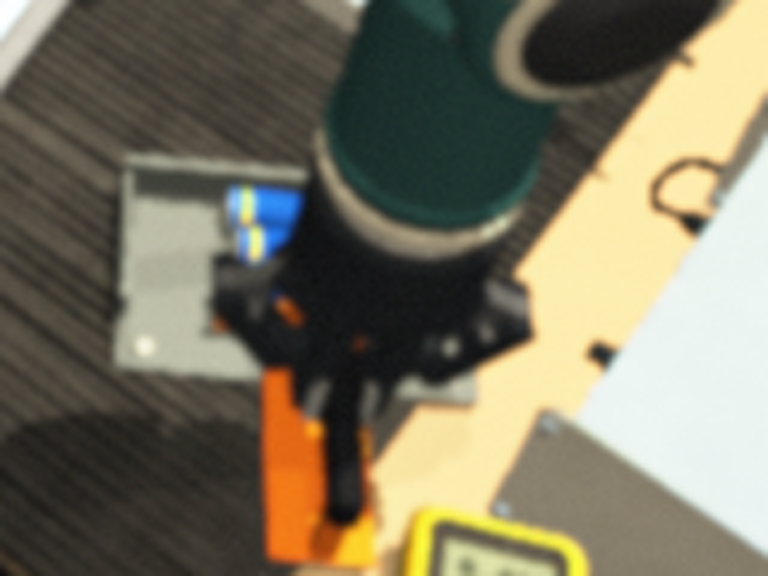

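The gripper hides the pocket here, but two blue cells still show at (260,215), with about 4.5 N of push. I'll continue forward in small steps.

Call:
step_arm --pt "1.0 0.2 0 0 0" --pt "1.0 0.4 0 0 0" --pt "1.0 0.5 0 0 0" --pt "1.0 0.5 0 0 0"

```text
time: 9.15
tool_pos: [0.4662, -0.2876, 0.0429]
tcp_rot: [2.993, 0.945, 0.0]
wrist_force: [-2.7, -3.1, 7.6]
width: 0.157
grip_force: 109.0
```

Call:
step_arm --pt "1.0 0.1 0 0 0" --pt "1.0 0.2 0 0 0" --pt "1.0 0.3 0 0 0" --pt "1.0 0.3 0 0 0"

```text
time: 9.55
tool_pos: [0.4672, -0.2868, 0.043]
tcp_rot: [2.993, 0.946, -0.004]
wrist_force: [-8.7, -6.8, 10.0]
width: 0.157
grip_force: 109.2
```

Run:
```python
from h import *
mv(.218*.8192+.5015*.5736,.218*.5736-.5015*.8192,.0430,35)
p,d=bot.read_camera("top");cv2.imwrite("pics/scoop2.png",cv2.resize(p[160:280,340:500,::-1],None,fx=4.8,fy=4.8,interpolation=cv2.INTER_CUBIC))
```

```text
t 9.55 pos [ 0.4672 -0.2868  0.043 ] F [-8.66 -6.76 10.  ] w 1.34 grip 109.2 tilt 0.23
-> shift cm [-0.02 -0.14 -0.  ] twist 0.1
```

View pics/scoop2.png

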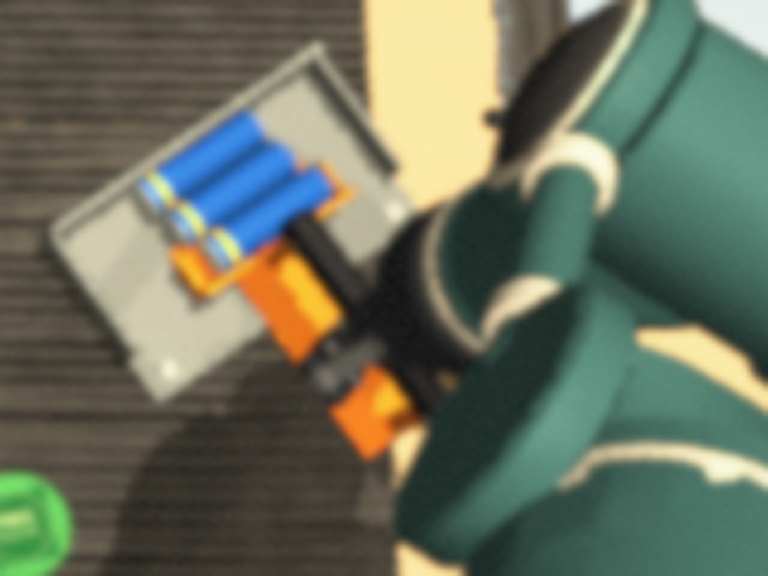

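The front cell now sits between the orange cheeks at (270,215) in this crop. The force rose to 11 N, so it's against the back wall, and the other two cells are behind it. I'll back the lip out from under the middle cell and then lift.

Call:
step_arm --pt "1.0 -0.2 0 0 0" --pt "1.0 -0.4 0 0 0" --pt "1.0 -0.6 0 0 0" --pt "1.0 -0.9 0 0 0" --pt "1.0 -1.2 0 0 0" --pt "1.0 -1.5 0 0 0" --pt "1.0 -1.8 0 0 0" --pt "1.0 -2.0 0 0 0" --pt "1.0 -2.1 0 -0.1 0" --pt "1.0 -2.1 0 -0.3 0" --pt "1.0 -2.1 0 -0.6 0" --pt "1.0 -2.1 0 -1.1 0" --pt "1.0 -2.1 0 -1.8 0" --pt "1.0 -2.1 0 -2.6 0" --pt "1.0 -2.1 0 -3.4 0" --pt "1.0 -2.1 0 -4.2 0" --pt "1.0 -2.1 0 -5 0" --pt "1.0 -2.1 0 -5.6 0" --pt "1.0 -2.1 0 -6 0" --pt "1.0 -2.1 0 -6 0"

```text
time: 11.6
tool_pos: [0.4513, -0.297, 0.1026]
tcp_rot: [2.995, 0.945, 0.001]
wrist_force: [0.3, 0.3, -3.5]
width: 0.156
grip_force: 107.3
```

Run:
```python
from h import *
mv(.218*.8192+.5015*.5736,.218*.5736-.5015*.8192,.0430,35)
p,d=bot.read_camera("top")
pc=cloud("top",d);hsv=cv2.cvtColor(p,cv2.COLOR_RGB2HSV);m=(cv2.inRange(hsv,(98,130,60),(120,255,255))>0)&(abs(pc[...,0]-.53)<.1)&(abs(pc[...,1]+.24)<.1)&(d>0)
e=np.array([.8192,.5736]);f=np.array([-.5736,.8192])
for lo,hi in((.0,.04),(.05,.12)):
    q=pc[m&(pc[...,2]>lo)&(pc[...,2]<hi)];a=q[:,:2]@e;b=q[:,:2]@f
    print(lo,len(q),"a",np.percentile(a,[1,50,99]).round(4),"b",np.percentile(b,[1,50,99]).round(4),"z",np.percentile(q[:,2],[50,97]).round(4))
```

```text
t 11.6 pos [ 0.4513 -0.297   0.1026] F [ 0.3   0.29 -3.46] w 1.34 grip 107.3 tilt 0.08
-> shift cm [ 1.87 -0.07  5.96] twist 0.0
0.0 350 a [0.2984 0.3172 0.336 ] b [-0.5309 -0.5045 -0.4777] z [0.021  0.0258]
0.05 157 a [0.2602 0.2678 0.2751] b [-0.5351 -0.5083 -0.4844] z [0.0867 0.1004]
```

The cell is in the pocket and the other two are still in the tray. I'll carry it to the loading side of the trough.

```bash
python3 -c "
from h import *
X=np.array([np.cos(np.radians(97.3)),np.sin(np.radians(97.3))]);M=np.array([.5195,-.018])
g=M-.14*X;print(g);mv(g[0],g[1],.15,97.3)"
```

```text
[ 0.53728905 -0.15686522]
t 11.65 pos [ 0.4509 -0.2967  0.1021] F [-0.17  0.22 -1.88] w 1.35 grip 107.3 tilt 0.03
-> shift cm [15.1  -6.5  -4.79] twist -62.3
```

Call:
step_arm --pt "1.0 0 0 -0.5 0" --pt "1.0 0 0 -1.2 0" --pt "1.0 0 0 -2.2 0" --pt "1.0 0 0 -3.2 0" --pt "1.0 0.2 -0.1 -4 -1" --pt "1.0 0.7 -0.3 -4.6 -3" --pt "1.0 1.6 -0.7 -4.8 -6.5" --pt "1.0 2.8 -1.2 -4.8 -11" --pt "1.0 4 -1.7 -4.8 -16" --pt "1.0 5.2 -2.2 -4.8 -21" --pt "1.0 6.4 -2.7 -4.8 -26" --pt "1.0 7.6 -3.3 -4.8 -31" --pt "1.0 8.8 -3.8 -4.8 -36" --pt "1.0 10 -4.3 -4.8 -41" --pt "1.0 11.2 -4.8 -4.8 -46" --pt "1.0 12.4 -5.3 -4.8 -51" --pt "1.0 13.5 -5.8 -4.8 -55.5" --pt "1.0 14.4 -6.2 -4.8 -59" --pt "1.0 14.9 -6.4 -4.8 -61.5" --pt "1.0 15.1 -6.5 -4.8 -62.3"

```text
time: 13.65
tool_pos: [0.5377, -0.1559, 0.1501]
tcp_rot: [2.072, 2.361, 0.001]
wrist_force: [0.4, 0.3, -2.0]
width: 0.154
grip_force: 107.4
```

Call:
step_arm --pt "1.0 0 0 0 0" --pt "1.0 0 0 0 0"

```text
time: 13.85
tool_pos: [0.5371, -0.1568, 0.1499]
tcp_rot: [-2.076, -2.358, 0.0]
wrist_force: [-0.4, 0.2, -2.1]
width: 0.158
grip_force: 107.4
```

Run:
```python
from h import *
X=np.array([np.cos(np.radians(97.3)),np.sin(np.radians(97.3))]);M=np.array([.5195,-.018])
g=M-.14*X;mv(g[0],g[1],.0775,97.3)
p,d=bot.read_camera("scene");cv2.imwrite("pics/pour0.png",cv2.resize(p[150:300,240:440,::-1],None,fx=4,fy=4,interpolation=cv2.INTER_CUBIC))
np.savez("sc1.npz",p=p,d=d)
p,d=bot.read_camera("top");np.savez("tp1.npz",p=p,d=d)
for n,f in(("scene","sc1.npz"),("top","tp1.npz")):
    A=np.load(f);p,d=A["p"],A["d"];pc=cloud(n,d);hsv=cv2.cvtColor(p,cv2.COLOR_RGB2HSV)
    # fence & trough in stand coordinates
    q=pc[(d>0)];s=(q[:,:2]-M)@X;l=(q[:,:2]-M)@np.array([-X[1],X[0]])   # l = stand y
    for zl,zh in((.042,.056),):
        k=(q[:,2]>zl)&(q[:,2]<zh)&(abs(l)<.06)&(abs(s)<.04);print(n,"fence s",k.sum(),np.percentile(s[k],[5,50,95]).round(4) if k.sum() else "")
    m=(cv2.inRange(hsv,(8,150,80),(20,255,255))>0)&(d>0)
    q=pc[m];q=q[(abs(q[:,0]-.53)<.12)&(q[:,1]<.02)&(q[:,1]>-.25)];s=(q[:,:2]-M)@X;l=(q[:,:2]-M)@np.array([-X[1],X[0]])
    print("orange s",np.percentile(s,[1,99]).round(4),"l of pocket",np.percentile(l[s>s.max()-.02],[2,98]).round(4),"z",np.percentile(q[:,2],[2,50]).round(4))
    m=(cv2.inRange(hsv,(98,130,60),(120,255,255))>0)&(d>0)&(pc[...,2]>.06)&(abs(pc[...,0]-.54)<.08)&(pc[...,1]>-.15)&(pc[...,1]<.05)
    q=pc[m]
    if len(q): s=(q[:,:2]-M)@X;l=(q[:,:2]-M)@np.array([-X[1],X[0]]);print("cell",len(q),"s",np.median(s),"l",np.percentile(l,[2,98]))
```

```text
t 13.85 pos [ 0.5371 -0.1568  0.1499] F [-0.43  0.21 -2.06] w 1.35 grip 107.4 tilt 0.01
-> shift cm [-0.01  0.02  7.24] twist 0.0
scene fence s 72 [0.0138 0.0149 0.0173]
orange s [-0.194  -0.0072] l of pocket [-0.1053 -0.1004] z [-0.0031  0.1122]
cell 71 s -0.07310652984635489 l [-0.01316343  0.01656661]
top fence s 67 [0.016  0.0178 0.0191]
orange s [-0.1494 -0.0557] l of pocket [0.0888 0.0937] z [-0.0037  0.1125]
cell 196 s -0.07061402925643395 l [-0.0338073   0.01599403]
```

View pics/pour0.png

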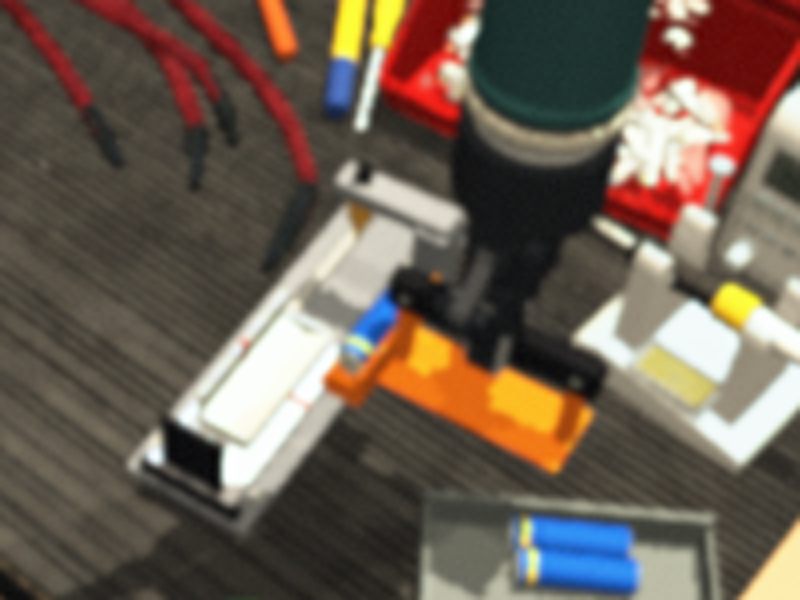

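The scoop is level with the blue cell in its pocket at (370,325), facing the trough, and two cells remain in the tray. I'll lower it and bring the nose in over the trough.

Call:
step_arm --pt "1.0 0 0 0.5 0" --pt "1.0 0 0 1.5 0" --pt "1.0 0 0 3 0" --pt "1.0 0 0 4.5 0" --pt "1.0 0 0 6 0" --pt "1.0 0 0 6.8 0" --pt "1.0 0 0 7 0" --pt "1.0 0.3 0 7 0" --pt "1.0 0.9 0 7 0" --pt "1.0 1.8 0 7 0" --pt "1.0 2.8 0 7 0" --pt "1.0 3.8 0 7 0" --pt "1.0 4.8 0 7 0" --pt "1.0 5.8 0 7 0" --pt "1.0 6.5 0 7 0" --pt "1.0 6.9 0 7 0" --pt "1.0 7.0 0 7 0" --pt "1.0 7.0 0 7 0"

```text
time: 15.75
tool_pos: [0.5284, -0.0873, 0.0798]
tcp_rot: [2.075, 2.359, -0.0]
wrist_force: [0.5, 0.2, -2.0]
width: 0.159
grip_force: 107.3
```

Run:
```python
from h import *
X=np.array([np.cos(np.radians(97.3)),np.sin(np.radians(97.3))]);M=np.array([.5195,-.018])
g=M-.064*X;mv(g[0],g[1],.0795,97.3)
p,d=bot.read_camera("scene");cv2.imwrite("pics/pour1.png",cv2.resize(p[170:290,250:410,::-1],None,fx=5,fy=5,interpolation=cv2.INTER_CUBIC))
```

```text
t 15.75 pos [ 0.5284 -0.0873  0.0798] F [ 0.5   0.25 -1.98] w 1.36 grip 107.3 tilt 0.01
-> shift cm [0.59 0.   0.03] twist 0.0
```

View pics/pour1.png

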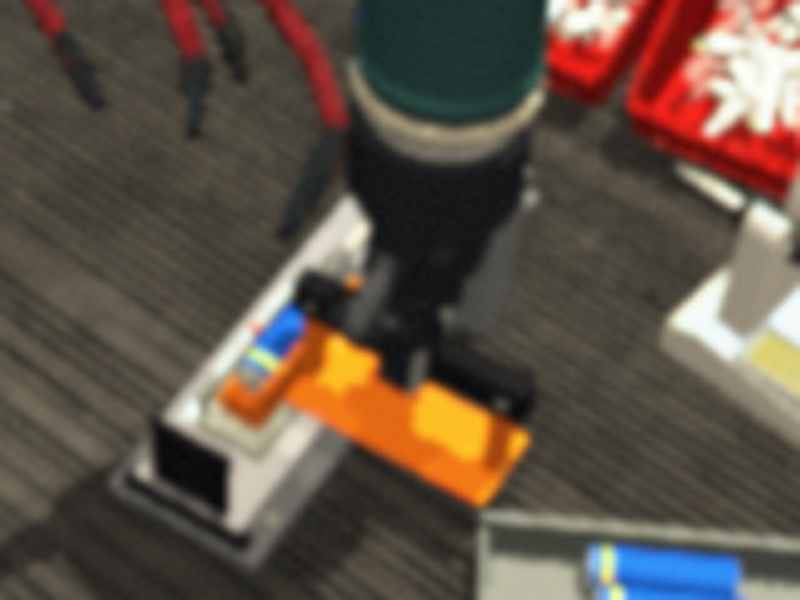

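The nose is over the trough, with the cell at (270,340) still in the pocket and its axis along the trough. Next I'll touch the fence with the lip and ease the grip.

Call:
step_arm --pt "1.0 0.2 0 0.2 0" --pt "1.0 0.3 0 0.3 0" --pt "1.0 0.4 0 0.3 0" --pt "1.0 0.5 0 0.3 0" --pt "1.0 0.6 0 0.3 0" --pt "1.0 0.6 0 0.3 0"

```text
time: 16.4
tool_pos: [0.5279, -0.0835, 0.0773]
tcp_rot: [2.071, 2.357, -0.004]
wrist_force: [-0.5, -7.6, -2.6]
width: 0.157
grip_force: 107.4
```

Call:
step_arm --pt "1.0 0.1 0 0 0" --pt "1.0 0.2 0 0 0" --pt "1.0 0.2 0 0 0"

```text
time: 16.7
tool_pos: [0.5283, -0.083, 0.0778]
tcp_rot: [2.069, 2.356, -0.006]
wrist_force: [0.5, -13.3, -0.4]
width: 0.159
grip_force: 107.4
```

Call:
step_arm --pt "1.0 -0.2 0 0 0" --pt "1.0 -0.2 0 0 0" --force 50

```text
time: 16.9
tool_pos: [0.5282, -0.0836, 0.0772]
tcp_rot: [2.072, 2.357, -0.003]
wrist_force: [0.9, -7.5, -2.2]
width: 0.152
grip_force: 107.3
```

Call:
step_arm --pt "1.0 0 0 0 0" --pt "1.0 0 0 0 0" --pt "1.0 0 0 0 0" --force 20

```text
time: 17.2
tool_pos: [0.5282, -0.0835, 0.0773]
tcp_rot: [2.072, 2.357, -0.003]
wrist_force: [0.4, -7.2, -1.9]
width: 0.158
grip_force: 107.3
```

```bash
cat >> h.py <<'E'
X=np.array([np.cos(np.radians(97.3)),np.sin(np.radians(97.3))]);M=np.array([.5195,-.018]);Y=np.array([-X[1],X[0]])
def stand(n):
    "scoop pitch from the bar, and the cell, in stand axes"
    p,d=bot.read_camera(n);pc=cloud(n,d);hsv=cv2.cvtColor(p,cv2.COLOR_RGB2HSV);ok=d>0
    s=(pc[...,:2]-M)@X;l=(pc[...,:2]-M)@Y;z=pc[...,2]
    m=ok&(cv2.inRange(hsv,(98,130,60),(120,255,255))>0)&(abs(s)<.06)&(abs(l)<.06)
    if m.sum()>5:print(n,"cell",m.sum(),"s",np.percentile(s[m],[5,50,95]).round(4),"l",np.percentile(l[m],[2,98]).round(4),"top z",np.percentile(z[m],[50,95]).round(4))
    m=ok&(cv2.inRange(hsv,(8,150,60),(20,255,255))>0)&(abs(l)<.03)&(s<-.0)&(s>-.25)&(z<.12)
    if m.sum()>20:
        S,Z=s[m],z[m];g=np.median(np.abs(Z-np.median(Z)));c=np.polyfit(S,Z,1);print(n,"orange n",m.sum(),"slope deg",np.degrees(np.arctan(c[0])).round(1),"s",S.min().round(3),S.max().round(3),"z",np.percentile(Z,[5,50,95]).round(4))
    return p,d
E
python3 -c "
from h import *
mv(*(M-.064*X),.0775,97.3);stand('scene');stand('top')"
```

```text
t 17.2 pos [ 0.5282 -0.0835  0.0773] F [ 0.39 -7.18 -1.9 ] w 1.35 grip 107.3 tilt 0.23
-> shift cm [ 0.21 -0.03 -0.02] twist 0.1
scene cell 44 s [-0.0091 -0.0005  0.0057] l [-0.008   0.0159] top z [0.0604 0.0879]
scene orange n 687 slope deg -0.6 s -0.125 -0.0 z [0.0359 0.0397 0.085 ]
top cell 158 s [-0.0045  0.0022  0.0092] l [-0.0332  0.0154] top z [0.0605 0.0649]
top orange n 118 slope deg 13.4 s -0.13 -0.007 z [0.0347 0.0412 0.1029]
```

Call:
step_arm --pt "1.34 0 0 0 0" --pt "1.34 0 0 0 0" --force 20

```text
time: 17.5
tool_pos: [0.5282, -0.0835, 0.0772]
tcp_rot: [2.072, 2.357, -0.003]
wrist_force: [-0.7, -7.6, -2.5]
width: 0.156
grip_force: 83.3
```

Call:
step_arm --pt "1.0 0 0 0 0" --pt "1.0 0 0 0 0" --pt "1.0 0 0 0 0" --force 20

```text
time: 17.8
tool_pos: [0.5282, -0.0835, 0.0772]
tcp_rot: [2.072, 2.357, -0.003]
wrist_force: [1.4, -6.8, -3.2]
width: 0.162
grip_force: 83.3
```

Call:
step_arm --pt "1.36 0 0 0 0" --pt "1.36 0 0 0 0" --pt "1.36 0 0 0 0" --force 20

```text
time: 18.1
tool_pos: [0.5282, -0.0835, 0.0773]
tcp_rot: [2.072, 2.357, -0.003]
wrist_force: [0.5, -7.3, -3.1]
width: 0.161
grip_force: 73.0
```

Call:
step_arm --pt "1.38 0 0 0 0" --pt "1.38 0 0 0 0" --pt "1.38 0 0 0 0" --force 20

```text
time: 18.4
tool_pos: [0.5282, -0.0835, 0.0772]
tcp_rot: [2.072, 2.357, -0.003]
wrist_force: [0.9, -6.8, -1.8]
width: 0.164
grip_force: 62.6
```

Call:
step_arm --pt "1.42 0 0 0 0" --pt "1.42 0 0 0 0" --pt "1.44 0 0 0 0" --pt "1.44 0 0 0 0" --force 20

```text
time: 18.8
tool_pos: [0.5284, -0.0831, 0.0775]
tcp_rot: [2.072, 2.357, -0.002]
wrist_force: [0.1, -7.1, -0.5]
width: 0.171
grip_force: 31.6
```

```bash
python3 -c "
from h import *
mv(*(M-.064*X),.0775,97.3);stand('scene');stand('top')"
```

```text
t 18.8 pos [ 0.5284 -0.0831  0.0775] F [ 0.15 -7.1  -0.46] w 1.46 grip 31.6 tilt 0.2
-> shift cm [ 0.17 -0.05 -0.  ] twist 0.0
scene cell 44 s [-0.0074 -0.0003  0.0057] l [-0.0102  0.0161] top z [0.0606 0.0888]
scene orange n 694 slope deg -0.7 s -0.126 -0.01 z [0.0364 0.0402 0.087 ]
top cell 160 s [-0.0042  0.0023  0.0093] l [-0.0336  0.0158] top z [0.0611 0.0648]
top orange n 117 slope deg 12.4 s -0.131 -0.007 z [0.0364 0.0416 0.0923]
```

Call:
step_arm --pt "1.44 0.15 0 -0.1 0" --pt "1.44 0.3 0 -0.25 0" --pt "1.44 0.45 0 -0.4 0" --pt "1.44 0.6 0 -0.55 0" --pt "1.44 0.8 0 -0.75 0" --pt "1.44 1.0 0 -0.95 0" --pt "1.44 1.0 0 -0.95 0" --force 20

```text
time: 19.6
tool_pos: [0.5273, -0.0731, 0.0875]
tcp_rot: [2.072, 2.357, -0.001]
wrist_force: [-0.6, -6.1, 1.1]
width: 0.169
grip_force: 32.0
```

```bash
python3 -c "
from h import *
mv(*(M-.064*X),.0775,97.3);stand('scene');stand('top')"
```

```text
t 19.6 pos [ 0.5273 -0.0731  0.0875] F [-0.61 -6.06  1.09] w 1.44 grip 32.0 tilt 0.22
-> shift cm [-0.83 -0.07  1.01] twist 0.1
scene cell 29 s [-0.0027  0.0032  0.0064] l [-0.0075  0.0141] top z [0.0621 0.0776]
scene orange n 724 slope deg -6.7 s -0.12 -0.007 z [0.0421 0.0519 0.0916]
top cell 134 s [-0.0012  0.0058  0.0115] l [-0.0334  0.0152] top z [0.0628 0.1053]
top orange n 114 slope deg 20.8 s -0.132 -0.003 z [-0.0002  0.0559  0.0895]
```

Call:
step_arm --pt "1.44 0.3 0 -0.25 0" --pt "1.44 0.6 0 -0.5 0" --pt "1.44 0.9 0 -0.75 0" --pt "1.44 1.2 0 -1.0 0" --pt "1.44 1.5 0 -1.2 0" --pt "1.44 1.8 0 -1.4 0" --pt "1.44 2.1 0 -1.55 0" --pt "1.44 2.1 0 -1.55 0" --force 20

```text
time: 20.5
tool_pos: [0.5245, -0.0521, 0.1031]
tcp_rot: [2.072, 2.357, -0.001]
wrist_force: [0.6, -5.7, 1.9]
width: 0.169
grip_force: 32.5
```

```bash
python3 -c "
from h import *
mv(*(M-.064*X),.0775,97.3);stand('scene');stand('top')"
```

```text
t 20.5 pos [ 0.5245 -0.0521  0.1031] F [ 0.63 -5.7   1.94] w 1.45 grip 32.5 tilt 0.21
-> shift cm [-2.95 -0.07  2.57] twist 0.1
scene cell 15 s [0.0061 0.0086 0.0124] l [-0.0024  0.0138] top z [0.0637 0.066 ]
scene orange n 741 slope deg -18.0 s -0.112 -0.001 z [0.0523 0.0715 0.109 ]
top cell 15 s [0.0113 0.0136 0.0238] l [-0.0338  0.0372] top z [0.0647 0.1986]
top orange n 316 slope deg 2.1 s -0.132 -0.016 z [-0.0008  0.0829  0.1062]
```

Call:
step_arm --pt "1.44 0.3 0 -0.13 0" --pt "1.44 0.6 0 -0.25 0" --pt "1.44 0.9 0 -0.38 0" --pt "1.44 1.2 0 -0.48 0" --pt "1.44 1.5 0 -0.58 0" --pt "1.44 1.8 0 -0.68 0" --pt "1.44 2.1 0 -0.76 0" --pt "1.44 2.4 0 -0.8 0" --pt "1.44 2.7 0 -0.85 0" --pt "1.44 2.7 0 -0.85 0" --force 20

```text
time: 21.6
tool_pos: [0.5214, -0.0254, 0.1121]
tcp_rot: [2.072, 2.356, -0.001]
wrist_force: [-1.2, -6.2, 4.6]
width: 0.168
grip_force: 34.1
```

```bash
python3 -c "
from h import *
mv(*(M-.064*X),.0775,97.3);stand('scene');stand('top')"
```

```text
t 21.6 pos [ 0.5214 -0.0254  0.1121] F [-1.25 -6.21  4.59] w 1.43 grip 34.1 tilt 0.24
-> shift cm [-5.63 -0.1   3.48] twist 0.1
scene cell 7 s [0.0119 0.0138 0.0333] l [-0.0298  0.0119] top z [0.0652 0.0657]
scene orange n 441 slope deg -33.9 s -0.086 -0.0 z [0.0574 0.0741 0.1153]
top cell 31 s [0.0101 0.0151 0.024 ] l [-0.0237  0.0155] top z [0.0662 0.1821]
top orange n 316 slope deg 16.0 s -0.121 -0.0 z [-0.0019  0.0989  0.1185]
```

Call:
step_arm --pt "1.44 -0.1 0 -0.05 0" --pt "1.44 -0.25 0 -0.1 0" --pt "1.44 -0.4 0 -0.1 0" --pt "1.44 -0.55 0 -0.1 0" --pt "1.44 -0.7 0 -0.1 0" --pt "1.44 -0.8 0 -0.1 0" --pt "1.44 -0.8 0 -0.1 0" --force 20

```text
time: 22.4
tool_pos: [0.5209, -0.0318, 0.111]
tcp_rot: [-2.075, -2.358, 0.001]
wrist_force: [-0.1, -0.8, -1.3]
width: 0.171
grip_force: 33.1
```

```bash
python3 -c "
from h import *
mv(*(M-.064*X),.0775,97.3);stand('scene');stand('top')"
```

```text
t 22.4 pos [ 0.5209 -0.0318  0.111 ] F [-0.07 -0.78 -1.3 ] w 1.46 grip 33.1 tilt 0.04
-> shift cm [-5.01  0.04  3.34] twist 0.0
scene orange n 494 slope deg -31.0 s -0.091 -0.0 z [0.057  0.0729 0.1145]
top cell 17 s [0.0038 0.0073 0.0114] l [0.0033 0.0153] top z [0.0625 0.0646]
top orange n 350 slope deg 1.9 s -0.127 -0.0 z [-0.0011  0.0962  0.1182]
```

Call:
step_arm --pt "1.44 -0.15 0 0 0" --pt "1.44 -0.3 0 0 0" --pt "1.44 -0.45 0 0 0" --pt "1.44 -0.6 0 0 0" --pt "1.44 -0.75 0 0 0" --pt "1.44 -0.9 0 0 0" --pt "1.44 -1.0 0 0 0" --pt "1.44 -1.0 0 0 0" --force 20

```text
time: 23.3
tool_pos: [0.5225, -0.0419, 0.1114]
tcp_rot: [2.075, 2.358, 0.0]
wrist_force: [0.5, -0.9, -1.5]
width: 0.167
grip_force: 33.1
```

```bash
python3 -c "
from h import *
mv(*(M-.064*X),.0775,97.3);stand('scene');stand('top')"
```

```text
t 23.3 pos [ 0.5225 -0.0419  0.1114] F [ 0.5  -0.87 -1.48] w 1.42 grip 33.1 tilt 0.01
-> shift cm [-3.99  0.    3.39] twist -0.0
scene cell 24 s [0.0028 0.0061 0.0095] l [-0.0113  0.0149] top z [0.0446 0.0465]
scene orange n 529 slope deg -28.4 s -0.101 -0.003 z [0.0574 0.0761 0.1149]
top orange n 381 slope deg -6.9 s -0.138 -0.004 z [-0.001   0.0934  0.1179]
```

Call:
step_arm --pt "1.44 -0.2 0 0 0" --pt "1.44 -0.4 0 0 0" --pt "1.44 -0.6 0 0 0" --pt "1.44 -0.8 0 0 0" --pt "1.44 -1.1 0 0 0" --pt "1.44 -1.5 0 0 0" --pt "1.44 -2.0 0 0 0" --pt "1.44 -2.7 0 -0.2 0" --pt "1.44 -3.5 0 -0.5 0" --pt "1.44 -4.5 0 -1 0" --pt "1.44 -5.5 0 -1.5 0" --pt "1.44 -6.5 0 -2 0" --pt "1.44 -7 0 -2 0" --pt "1.44 -7 0 -2 0" --force 20

```text
time: 24.8
tool_pos: [0.5317, -0.1121, 0.1316]
tcp_rot: [2.076, 2.357, 0.001]
wrist_force: [0.7, 0.2, -1.2]
width: 0.167
grip_force: 33.2
```

```bash
python3 -c "
from h import *
mv(*(M-.17*X),.11,97.3);stand('scene');p,d=stand('top')
pc=cloud('top',d);o=pc[(d>0)&(abs(pc[...,0]-.54)<.1)&(pc[...,1]<-.04)&(pc[...,1]>-.28)&(cv2.inRange(cv2.cvtColor(p,cv2.COLOR_RGB2HSV),(8,150,60),(20,255,255))>0)&(pc[...,2]>.02)]
print(len(o),((o[:,:2]-M)@X).min(),((o[:,:2]-M)@X).max(),np.percentile(o[:,2],[1,50,99]))"
```

```text
t 24.8 pos [ 0.5317 -0.1121  0.1316] F [ 0.74  0.18 -1.19] w 1.42 grip 33.2 tilt 0.05
-> shift cm [-7.51 -0.    2.17] twist -0.1
scene cell 108 s [-0.0103 -0.0051  0.0021] l [-0.0347  0.0157] top z [0.042  0.0445]
scene orange n 528 slope deg -32.1 s -0.15 -0.048 z [0.0751 0.0914 0.1167]
top cell 139 s [-0.0064  0.0002  0.0067] l [-0.0324  0.0155] top z [0.0426 0.0468]
top orange n 64 slope deg -27.5 s -0.173 -0.077 z [0.0597 0.111  0.1187]
357 -0.17847287253712363 -0.056003341304134674 [0.05792321 0.13073704 0.33820682]
```

The cell is seated in the trough. Next I'll carry the scoop back over to its original clear spot.

```bash
python3 -c "
from h import *
mv(.4913,.2052,.25,77)"
```

```text
t 24.9 pos [ 0.5311 -0.1112  0.131 ] F [-0.45 -0.06 -1.7 ] w 1.48 grip 33.2 tilt 0.04
-> shift cm [ 31.89   0.06 -11.88] twist 20.3
```

Call:
step_arm --pt "1.44 -0.5 0 -1 0" --pt "1.44 -1 0 -3 0" --pt "1.44 -1 0 -6 0" --pt "1.44 -1 0 -9 0" --pt "1.44 -0.5 0 -11 0" --pt "1.44 1 0 -12 1" --pt "1.44 3 0 -12 2" --pt "1.44 6 0 -12 4" --pt "1.44 9 0 -12 6" --pt "1.44 12 0 -12 8" --pt "1.44 15 0 -12 10" --pt "1.44 18 0 -12 12" --pt "1.44 21 0 -12 14" --pt "1.44 24 0 -12 16" --pt "1.44 27 0 -12 18" --pt "1.44 29.5 0 -12 19.5" --pt "1.44 31.2 0 -12 20.3" --pt "1.44 31.9 0.1 -12 20.3" --pt "1.44 31.9 0.1 -12 20.3" --pt "1.44 31.9 0.1 -12 20.3" --force 20

```text
time: 26.9
tool_pos: [0.4918, 0.2049, 0.2514]
tcp_rot: [2.458, 1.956, -0.0]
wrist_force: [-0.1, -0.7, -1.7]
width: 0.169
grip_force: 33.2
```

```bash
cat >> h.py <<'E'
def pitch(n,head=77):
    "scoop silhouette along its heading, from the orange cloud near the tool"
    p,d=bot.read_camera(n);pc=cloud(n,d);s=bot.read_state()["tool_pos"];U=np.array([np.cos(np.radians(head)),np.sin(np.radians(head))]);V=np.array([-U[1],U[0]])
    m=(d>0)&(cv2.inRange(cv2.cvtColor(p,cv2.COLOR_RGB2HSV),(8,150,60),(20,255,255))>0)
    q=pc[m];u=(q[:,:2]-s[:2])@U;v=(q[:,:2]-s[:2])@V;k=(abs(v)<.022)&(abs(u)<.14);u,z=u[k],q[k,2]
    print(n,k.sum(),"rel u:z(cm)",[(round(a*100),np.percentile(z[abs(u-a)<.01],[5,50]).round(3).tolist()) for a in np.arange(-.12,.13,.02) if (abs(u-a)<.01).sum()>3])
E
python3 -c "
from h import *
mv(.4913,.2052,.095,77);pitch('scene');pitch('top');stand('top')"
```

```text
t 26.9 pos [0.4918 0.2049 0.2514] F [-0.12 -0.7  -1.65] w 1.45 grip 33.2 tilt 0.03
-> shift cm [ 0.03 -0.06 15.64] twist 0.0
scene 403 rel u:z(cm) [(-8, [0.265, 0.269]), (-6, [0.251, 0.289]), (-4, [0.222, 0.228]), (-2, [0.205, 0.212]), (0, [0.196, 0.205]), (2, [0.208, 0.222])]
top 610 rel u:z(cm) [(-8, [0.257, 0.266]), (-6, [0.239, 0.253]), (-4, [-0.004, 0.231]), (-2, [-0.003, 0.217])]
top cell 144 s [-0.0067  0.0002  0.0067] l [-0.0337  0.0156] top z [0.0428 0.0461]
```

Call:
step_arm --pt "1.44 0 0 1 0" --pt "1.44 0 0 3 0" --pt "1.44 0 0 6 0" --pt "1.44 0 0 9 0" --pt "1.44 0 0 12 0" --pt "1.44 0 0 14 0" --pt "1.44 0 0 15.5 0" --pt "1.44 0 0 16.4 0" --pt "1.44 0 0 16.6 0" --pt "1.44 0 0 16.6 0" --force 20

```text
time: 28.05
tool_pos: [0.4923, 0.2055, 0.0857]
tcp_rot: [2.458, 1.956, 0.001]
wrist_force: [-0.2, -0.4, -1.1]
width: 0.166
grip_force: 33.2
```

Call:
step_arm --pt "1.46 0 0 0.3 0" --pt "1.46 0 0 0.6 0" --pt "1.46 0 0 0.8 0" --pt "1.46 0 0 0.8 0" --force 20

```text
time: 28.45
tool_pos: [0.4916, 0.2054, 0.0772]
tcp_rot: [-2.458, -1.956, 0.0]
wrist_force: [0.7, 0.6, -0.8]
width: 0.171
grip_force: 22.1
```

Call:
step_arm --pt "1.46 0 0 0.2 0" --pt "1.46 -0.3 0 0.4 0" --pt "1.46 -0.8 0 0.55 0" --pt "1.46 -1.3 0 0.7 0" --pt "1.46 -1.7 0 0.85 0" --pt "1.46 -2.1 0 1.0 0" --pt "1.46 -2.1 0 1.0 0" --force 20

```text
time: 29.15
tool_pos: [0.4875, 0.185, 0.0684]
tcp_rot: [2.459, 1.955, 0.002]
wrist_force: [-2.3, -1.3, 5.1]
width: 0.177
grip_force: 22.6
```

```bash
python3 -c "
from h import *
mv(.476,.139,.0395,77);pitch('scene');pitch('top')"
```

```text
t 29.15 pos [0.4875 0.185  0.0684] F [-2.26 -1.28  5.06] w 1.51 grip 22.6 tilt 0.06
-> shift cm [-4.74 -0.08  2.88] twist -0.0
scene 494 rel u:z(cm) [(-8, [0.061, 0.068]), (-6, [0.05, 0.086]), (-4, [-0.001, 0.044]), (-2, [0.016, 0.034]), (0, [-0.003, 0.022]), (2, [0.013, 0.025]), (6, [-0.006, -0.001])]
top 320 rel u:z(cm) [(-8, [-0.004, 0.065]), (-6, [-0.002, 0.059]), (-4, [0.041, 0.047]), (0, [0.009, 0.024])]
```

Call:
step_arm --pt "1.46 -0.5 0 0.25 0" --pt "1.46 -1.0 0 0.5 0" --pt "1.46 -1.5 0 0.8 0" --pt "1.46 -2.0 0 1.15 0" --pt "1.46 -2.4 0 1.5 0" --pt "1.46 -2.8 0 1.85 0" --pt "1.46 -3.2 0 2.2 0" --pt "1.46 -3.5 0 2.5 0" --pt "1.46 -3.8 0 2.75 0" --pt "1.46 -3.9 0 2.9 0" --pt "1.46 -3.9 0 2.9 0" --force 20

```text
time: 30.35
tool_pos: [0.4784, 0.1472, 0.0386]
tcp_rot: [-2.458, -1.955, -0.0]
wrist_force: [-1.2, 0.5, 5.0]
width: 0.168
grip_force: 22.3
```

```bash
python3 -c "
from h import *
mv(.476,.139,.0395,77);pitch('scene');pitch('top')"
```

```text
t 30.35 pos [0.4784 0.1472 0.0386] F [-1.16  0.5   4.96] w 1.44 grip 22.3 tilt 0.03
-> shift cm [-0.85 -0.05 -0.09] twist -0.0
scene 461 rel u:z(cm) [(-6, [-0.002, 0.008]), (-4, [-0.001, 0.002]), (-2, [-0.0, 0.003]), (0, [-0.001, 0.002]), (2, [-0.001, 0.002]), (4, [-0.0, 0.004]), (8, [-0.005, -0.001])]
top 171 rel u:z(cm) [(-6, [-0.004, 0.003]), (-2, [-0.001, 0.003]), (0, [-0.0, 0.003]), (4, [-0.0, 0.006]), (6, [0.002, 0.004]), (8, [-0.001, 0.003])]
```

The scoop is lying flat, so I'll release it, go up, and move to behind the push plate.

Call:
step_arm --pt "1.6 0 0 -0.05 0" --pt "2.5 0 0 -0.05 0" --pt "4.5 0 0 -0.05 0" --pt "6.5 0 0 -0.05 0" --pt "6.5 0 0 -0.05 0" --pt "6.5 0 0 -1 0" --pt "6.5 0 0 -3 0" --pt "6.5 0 0 -6 0" --pt "6.5 0 0 -10 0" --pt "6.5 0 0 -14 0" --pt "6.5 0 0 -14 0"

```text
time: 31.55
tool_pos: [0.483, 0.1481, 0.186]
tcp_rot: [2.454, 1.953, 0.019]
wrist_force: [0.3, 0.5, -0.1]
width: 0.761
grip_force: 0.0
```

```bash
python3 -c "
from h import *
g=M+.128*Y;print(g);mv(g[0],g[1],.18,7.3);mv(g[0],g[1],.045,7.3)
p,d=stand('top');pitch('scene')
pc=cloud('top',d);s=(pc[...,:2]-M)@X;l=(pc[...,:2]-M)@Y
m=(d>0)&(pc[...,2]>.058)&(pc[...,2]<.075)&(abs(s)<.03)&(l>.06)&(l<.11)
print('plate top l',m.sum(),np.percentile(l[m],[2,50,98]).round(4),'s',np.percentile(s[m],[2,98]).round(4))
hsv=cv2.cvtColor(p,cv2.COLOR_RGB2HSV);r=((hsv[...,0]<8)|(hsv[...,0]>172))&(hsv[...,1]>60)&(hsv[...,2]>120)&(abs(s)<.03)&(abs(l)<.03);v,u=np.nonzero(r);print('red',np.c_[u,v].tolist())
"
```

```text
[ 0.39253751 -0.03426427]
t 31.55 pos [0.483  0.1481 0.186 ] F [ 0.26  0.55 -0.12] w 6.5 grip 0.0 tilt 0.76
-> shift cm [-19.81  -4.72   0.43] twist 69.7
t 31.55 pos [0.483  0.1481 0.186 ] F [ 0.26  0.55 -0.12] w 6.5 grip 0.0 tilt 0.76
-> shift cm [-19.89  -4.88  13.92] twist 69.7
top cell 142 s [-0.0064  0.0005  0.0067] l [-0.0336  0.0154] top z [0.043  0.0465]
scene 511 rel u:z(cm) [(-6, [-0.001, 0.006]), (-4, [-0.001, 0.002]), (-2, [-0.001, 0.002]), (0, [-0.0, 0.002]), (2, [-0.001, 0.002]), (4, [-0.0, 0.01]), (6, [0.001, 0.003]), (8, [-0.005, -0.001])]
plate top l 55 [0.0773 0.0808 0.0832] s [-0.0204  0.0211]
red []
```

Call:
step_arm --pt "4 -1.5 -0.3 0 5" --pt "2 -4 -1 0 12" --pt "0 -6 -1.5 0 20" --pt "0 -8.2 -2 0 28" --pt "0 -10.5 -2.5 0 36" --pt "0 -12.8 -3 0 44" --pt "0 -15 -3.5 0 52" --pt "0 -17 -4.1 0 60" --pt "0 -19 -4.6 0 67" --pt "0 -19.8 -4.8 0 69.7" --pt "0 -19.8 -4.8 0 69.7" --pt "0 -19.8 -4.8 0 69.7"

```text
time: 32.85
tool_pos: [0.3869, -0.0348, 0.1778]
tcp_rot: [-3.134, -0.202, 0.001]
wrist_force: [0.2, -0.2, 0.9]
width: -0.001
grip_force: 0.0
```

```bash
cat >> h.py <<'E'
def plate(n):
    p,d=bot.read_camera(n);pc=cloud(n,d);s=(pc[...,:2]-M)@X;l=(pc[...,:2]-M)@Y;g=p.astype(int).max(2)
    m=(d>0)&(pc[...,2]>.060)&(pc[...,2]<.073)&(abs(s)<.028)&(l>-.1)&(l<.11)&(g<110)
    if m.sum():print(n,'plate l',m.sum(),np.percentile(l[m],[5,50,95]).round(4))
    return p,d
def red(n,p,lo=-.2,hi=.05):
    lab=cv2.cvtColor(p,cv2.COLOR_RGB2LAB).astype(int);hsv=cv2.cvtColor(p,cv2.COLOR_RGB2HSV)
    v,u=np.nonzero((lab[...,1]-128>9)&(lab[...,2]-128<25));P=plane(n,np.c_[u,v],.034)[:,:2]-M;s,l=P@X,P@Y
    k=(abs(s)<.034)&(l>lo)&(l<hi)
    for a,b in((-.034,0),(0,.034)):
        j=k&(s>a)&(s<b)
        if j.sum():w=(lab[v,u,1]-128)[j];print(n,'red',j.sum(),'s',np.average(s[j],weights=w).round(4),'l',np.average(l[j],weights=w).round(4),'range',l[j].min().round(4),l[j].max().round(4))
E
python3 -c "
from h import *
g=M+.128*Y;mv(g[0],g[1],.045,7.3)
for n in('top','scene'):
    red(n,np.load(n+'0.npz')['p']);p,d=plate(n);red(n,p)
"
```

```text
t 32.85 pos [ 0.3869 -0.0348  0.1778] F [ 0.19 -0.23  0.92] w -0.01 grip 0.0 tilt 0.06
-> shift cm [ 0.58  0.03 13.28] twist 0.1
top red 6 s -0.0244 l 0.0008 range -0.0005 0.0021
top red 1 s 0.0183 l -0.003 range -0.003 -0.003
top red 2 s 0.0036 l -0.0263 range -0.0275 -0.0251
scene red 4 s 0.0211 l -0.0108 range -0.0126 -0.0085
scene plate l 44 [0.0808 0.0832 0.086 ]
scene red 39 s -0.0059 l -0.012 range -0.0377 0.0096
scene red 4 s 0.0081 l -0.0272 range -0.0362 -0.0126
```

Call:
step_arm --pt "0 0.5 0 1 0" --pt "0 0.5 0 4 0" --pt "0 0.5 0 7 0" --pt "0 0.5 0 10 0" --pt "0 0.5 0 12.5 0" --pt "0 0.5 0 13.3 0" --pt "0 0.5 0 13.3 0" --pt "0 1.2 0 13.3 0" --pt "0 1.9 0 13.3 0" --pt "0 2.4 0 13.3 0" --pt "0 2.7 0 13.3 0" --pt "0 2.7 0 13.3 0"

```text
time: 34.15
tool_pos: [0.4149, -0.0318, 0.046]
tcp_rot: [3.135, 0.2, 0.002]
wrist_force: [-0.4, 0.9, -0.5]
width: -0.004
grip_force: 0.0
```

Call:
step_arm --pt "0 0.1 0 0 0" --pt "0 0.2 0 0 0" --pt "0 0.3 0 0 0" --pt "0 0.3 0 0 0"

```text
time: 34.55
tool_pos: [0.4167, -0.0314, 0.0453]
tcp_rot: [-3.135, -0.2, -0.0]
wrist_force: [0.2, -0.6, 0.4]
width: 0.001
grip_force: 0.0
```

Call:
step_arm --pt "0 0.1 0 0 0" --pt "0 0.2 0 0 0" --pt "0 0.3 0 0 0" --pt "0 0.3 0 0 0"

```text
time: 34.95
tool_pos: [0.4199, -0.031, 0.0454]
tcp_rot: [3.135, 0.2, 0.0]
wrist_force: [0.4, -0.6, -0.7]
width: 0.003
grip_force: 0.0
```

Call:
step_arm --pt "0 0.1 0 0 0" --pt "0 0.2 0 0 0" --pt "0 0.3 0 0 0" --pt "0 0.3 0 0 0"

```text
time: 35.35
tool_pos: [0.4229, -0.0306, 0.0453]
tcp_rot: [3.135, 0.2, 0.0]
wrist_force: [-0.5, 0.6, -0.3]
width: -0.002
grip_force: 0.0
```

Call:
step_arm --pt "0 0.1 0 0 0" --pt "0 0.2 0 0 0" --pt "0 0.2 0 0 0"

```text
time: 35.65
tool_pos: [0.4249, -0.0304, 0.0453]
tcp_rot: [3.135, 0.2, 0.0]
wrist_force: [0.0, -0.0, 0.9]
width: 0.003
grip_force: 0.0
```

Call:
step_arm --pt "0 0.1 0 0 0" --pt "0 0.2 0 0 0" --pt "0 0.2 0 0 0"

```text
time: 35.95
tool_pos: [0.4263, -0.0301, 0.0451]
tcp_rot: [-3.135, -0.2, 0.002]
wrist_force: [-1.3, -1.1, 1.6]
width: 0.002
grip_force: 1.0
```

Call:
step_arm --pt "0 0.2 0 0 0" --pt "0 0.5 0 0 0" --pt "0 1 0 0 0" --pt "0 1.6 0 0 0" --pt "0 2.3 0 0 0" --pt "0 3 0 0 0" --pt "0 3.7 0 0 0" --pt "0 4.4 0 0 0" --pt "0 5.1 0 0 0" --pt "0 5.8 0 0 0" --pt "0 6.5 0 0 0" --pt "0 7.2 0 0 0" --pt "0 7.9 0 0 0" --pt "0 8.6 0 0 0" --pt "0 9.2 0 0 0" --pt "0 9.7 0 0 0" --pt "0 10.0 0 0 0" --pt "0 10.2 0 0 0" --pt "0 10.3 0 0 0" --pt "0 10.3 0 0 0"

```text
time: 37.95
tool_pos: [0.5293, -0.0171, 0.0455]
tcp_rot: [3.135, 0.2, 0.001]
wrist_force: [-1.5, 0.6, -0.1]
width: -0.003
grip_force: 0.5
```

```bash
python3 -c "
from h import *
mv(.5,0,.045,7.3)
for n in('top','scene'):
    p,d=bot.read_camera(n);np.savez(n+'2.npz',p=p,d=d);red(n,p,-.16,-.06)
    pc=cloud(n,d);s=(pc[...,:2]-M)@X;l=(pc[...,:2]-M)@Y
    hsv=cv2.cvtColor(p,cv2.COLOR_RGB2HSV);m=(cv2.inRange(hsv,(98,130,60),(120,255,255))>0)&(d>0)&(abs(s)<.03)&(l<0)&(l>-.2)
    if m.sum():print(n,'cell',m.sum(),np.percentile(l[m],[2,98]).round(4),np.median(s[m]).round(4),np.percentile(pc[...,2][m],95).round(4))
    # ivory trough floor ends in white carriage: extent of bright things
"
```

```text
t 37.95 pos [ 0.5293 -0.0171  0.0455] F [-1.48  0.6  -0.14] w -0.03 grip 0.5 tilt 0.05
-> shift cm [-2.69 -2.07  0.05] twist 0.0
scene red 35 s -0.0063 l -0.1215 range -0.1413 -0.093
scene red 28 s 0.004 l -0.1285 range -0.1464 -0.1112
scene cell 69 [-0.1381 -0.1017] -0.0041 0.0447
```

```bash
cat >> h.py <<'E'
def prof(n,img,ss,ll,z):
    S,L=np.meshgrid(ss,ll);P=M+S.reshape(-1,1)*X+L.reshape(-1,1)*Y
    uv=proj(n,np.c_[P,np.full(len(P),z)]).astype(np.float32).reshape(*S.shape,2)
    return cv2.remap(img.astype(np.float32),uv[...,0],uv[...,1],cv2.INTER_CUBIC).mean(1)
E
python3 - <<'E'
from h import *
def peak(ll,y):
    y=y-np.median(y);i=np.argmax(y);k=abs(ll-ll[i])<.004;w=np.clip(y[k],0,None);return (ll[k]*w).sum()/w.sum(),y[i]
for n in("top","scene"):
    for tag in("0","2"):
        A=np.load(n+tag+".npz");p=A["p"];a=cv2.cvtColor(p,cv2.COLOR_RGB2LAB)[...,1];g=cv2.cvtColor(p,cv2.COLOR_RGB2GRAY)
        c=0 if tag=="0" else -.104
        ll=np.arange(c-.02,c+.02,.00025)
        for nm,ss,z in(("near",np.arange(-.024,-.018,.001),.031),("fence",np.arange(.0165,.0195,.001),.050)):
            print(n,tag,nm,"red peak l %.4f amp %.1f"%peak(ll,prof(n,a,ss,ll,z)))
        ll=np.arange(-.135,-.08,.00025);y=np.gradient(cv2.GaussianBlur(prof(n,g,np.arange(-.055,-.02,.001),ll,.111).reshape(-1,1),(1,9),1.5).ravel())
        h=len(ll)//2;i=np.argmax(abs(y[:h]));j=h+np.argmax(abs(y[h:]));print(n,tag,"arm edges",ll[i].round(4),y[i].round(2),ll[j].round(4),y[j].round(2),"mid",((ll[i]+ll[j])/2).round(4),"w",(ll[j]-ll[i]).round(4))
A=np.load("scene0.npz");p=A["p"];pc=cloud("scene",A["d"]);hsv=cv2.cvtColor(p,cv2.COLOR_RGB2HSV)
r=p[194:222,318:342];h=hsv[194:222,318:342]
v,u=np.nonzero((h[...,0]>8)&(h[...,0]<28)&(h[...,1]>90));v+=194;u+=318
for vv in np.unique(v):print(vv,u[v==vv].tolist(),end="; ")
if len(v):
    t=(u[v>=v.max()-1].mean(),v.max());P=plane("scene",t,.058)[0][:2]-M;print("\ntip",t,"s,l",P@X,P@Y)
    print("predicted tip px for l=-.104,-.110",proj("scene",[np.r_[M-.104*(-Y)*-1,.058],np.r_[M+(-.110)*Y,.058]]))
E
```

```text
top 0 near red peak l 0.0002 amp 11.4
top 0 fence red peak l -0.0010 amp 8.6
top 0 arm edges -0.1202 4.3 -0.0992 -4.42 mid -0.1097 w 0.021
top 2 near red peak l -0.0858 amp 2.6
top 2 fence red peak l -0.1061 amp 9.8
top 2 arm edges -0.114 0.26 -0.0892 -0.37 mid -0.1016 w 0.0248
scene 0 near red peak l 0.0056 amp 3.4
scene 0 fence red peak l -0.0012 amp 13.0
scene 0 arm edges -0.1198 4.5 -0.0967 -4.02 mid -0.1082 w 0.023
scene 2 near red peak l -0.0981 amp 6.1
scene 2 fence red peak l -0.1122 amp 2.3
scene 2 arm edges -0.1198 4.5 -0.0967 -4.04 mid -0.1082 w 0.023
200 [328]; 201 [327, 328, 329, 330]; 202 [327, 328, 329, 330, 331, 332]; 203 [328, 329, 330, 331, 332]; 204 [328, 329, 330, 331, 332]; 205 [328, 329, 330, 331]; 206 [329, 330]; 207 [329]; 
tip (np.float64(329.3333333333333), np.int64(207)) s,l 0.0006262136438364516 -0.11453632859864576
predicted tip px for l=-.104,-.110 [[327.47071478 209.61395225]
 [328.65439987 208.1790074 ]]
```

Call:
step_arm --pt "0 0.15 0 0 0" --pt "0 0.3 0 0 0" --pt "0 0.45 0 0 0" --pt "0 0.55 0 0 0" --pt "0 0.55 0 0 0" --pt "0 0.55 0 0 0"

```text
time: 38.65
tool_pos: [0.5348, -0.0163, 0.0454]
tcp_rot: [3.135, 0.2, 0.002]
wrist_force: [0.6, -0.1, 1.0]
width: 0.003
grip_force: 0.2
```

Call:
step_arm --pt "0 -0.3 0 0 0" --pt "0 -1 0 0 0" --pt "0 -2.5 0 0 0" --pt "0 -4.5 0 0 0" --pt "0 -5.5 0 -1 0" --pt "0 -6.5 0 -4 0" --pt "0 -8 0 -8 0" --pt "0 -10 0 -12 0" --pt "0 -12 0 -14 0" --pt "0 -12 0 -14 0"

```text
time: 39.65
tool_pos: [0.4157, -0.032, 0.1887]
tcp_rot: [3.134, 0.199, 0.01]
wrist_force: [0.8, -0.1, 0.7]
width: -0.002
grip_force: 0.0
```

Run:
```python
from h import *
def peak(ll,y):
    y=y-np.median(y);i=np.argmax(y);k=abs(ll-ll[i])<.004;w=np.clip(y[k],0,None);return (ll[k]*w).sum()/w.sum(),y[i]
mv(.4,0,.2,7.3)
for n in("top","scene"):
    p,d=bot.read_camera(n);np.savez(n+"3.npz",p=p,d=d);p0=np.load(n+"0.npz")["p"]
    a=cv2.cvtColor(p,cv2.COLOR_RGB2LAB)[...,1];ll=np.arange(-.13,-.09,.00025)
    for nm,ss,z in(("near",np.arange(-.024,-.018,.001),.031),("fence",np.arange(.0165,.0195,.001),.050)):
        print(n,nm,"red peak l %.4f amp %.1f"%peak(ll,prof(n,a,ss,ll,z)))
    # plate shift: top of black plate z=.066, dark bar profile before / after
    for tag,q,c in(("before",p0,.083),("after",p,-.026)):
        g=255-cv2.cvtColor(q,cv2.COLOR_RGB2GRAY);ll=np.arange(c-.02,c+.02,.00025);y=np.gradient(cv2.GaussianBlur(prof(n,g,np.arange(-.015,.015,.001),ll,.066).reshape(-1,1),(1,9),1.5).ravel())
        print(n,tag,"plate inner edge",ll[np.argmax(y)].round(4),y.max().round(1),"outer",ll[np.argmin(y)].round(4),y.min().round(1))
    pc=cloud(n,d);s=(pc[...,:2]-M)@X;l=(pc[...,:2]-M)@Y;hsv=cv2.cvtColor(p,cv2.COLOR_RGB2HSV);m=(cv2.inRange(hsv,(98,130,60),(120,255,255))>0)&(d>0)&(abs(s)<.03)&(l<0)&(l>-.2)
    if m.sum():print(n,'cell',m.sum(),np.percentile(l[m],[2,98]).round(4),np.median(s[m]).round(4),np.percentile(pc[...,2][m],95).round(4))
```

```text
t 39.65 pos [ 0.4157 -0.032   0.1887] F [ 0.84 -0.11  0.67] w -0.01 grip 0.0 tilt 0.39
-> shift cm [-1.14 -3.37 -1.14] twist -0.0
top near red peak l -0.1094 amp 9.3
top fence red peak l -0.1122 amp 8.0
top before plate inner edge 0.0803 9.1 outer 0.0915 -1.8
top after plate inner edge -0.0425 0.3 outer -0.0365 -0.2
top cell 50 [-0.1434 -0.0939] 0.0011 0.0457
scene near red peak l -0.1042 amp 3.0
scene fence red peak l -0.1107 amp 10.7
scene before plate inner edge 0.082 7.6 outer 0.0963 -1.7
scene after plate inner edge -0.0302 6.2 outer -0.0072 -1.4
scene cell 85 [-0.1434 -0.0966] -0.0048 0.0463
```

```bash
python3 -c "
from workcell import bot
print(bot.finish_job())"
```

```text
the job is handed in; nothing more can be done
None
```

I handed the job in at about 40 s: the front cell is in the trough, the other two are still in the tray, the scoop lies flat on the bench, and the red mark is under the probe tip to within about 1 mm by camera measurement. I didn't re-measure the tin and bottle at the end, but the arm never worked close to them.

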